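Slide the spacer sleeve onto the lens-carrier spindle and close its clamps

ROBOT

A 6-joint arm with a two-finger parallel gripper is mounted at the origin on the work surface. World frame = base frame: x ahead of the robot, y to its left, z up, the work surface at z = 0. Lengths are in m, angles in rad, forces in N, time in s.
With the tool pointing down it reaches from about 0.375 to 0.9 m from the base axis. Payload 3.1 kg.
Tool frame: the origin (TCP) lies midway between the tips of the shut fingers; the grasp point (between the pads) lies 19 mm behind it; x points along the fingers, z is the direction in which the jaws open and shut, and the axes are right-handed (so a half turn about x gives the same grasp; the last joint's range is limited). The gripper opens to 85 mm and grips with 20 to 120 N. Pads are 22 mm wide; open, the fingers measure 114 mm over their backs; the gripper's body (76 mm by 85 mm) begins 54 mm behind the grasp point. The pads swing forward as they close: fully open they stand 13 mm farther back than shut.
Start: joints at [-1.337, 0.527, 1.433, -0, 1.181, -0.178], TCP at [0.25, -0.573, 0.195] pointing down, gripper open.
Joint ranges: [-3.08, 3.08], [-0.75, 2.2], [0.22, 2.44], [-1.43, 4.57], [0, 2.65], [-2.85, 2.85]. Speed limits (rad/s): [2.79, 2.79, 3.14, 3.14, 3.14, 3.14].

INTERFACE

Orientations are given as a unit quaternion [x, y, z, w].
In Python, from station import status, snapshot, camera_params, ticket gives the robot as it stands.
- The arm moves only by the tool arm_command, never from a script. Its argument "series" is a list that holds one entry, the list of rows, each a list of 4 numbers: the shift along the tool's x, y, z in mm, then the turn about the tool's x in rad. A call has 1 to 10 rows; each row shifts and turns the commanded pose from where the row before left it, along the tool's axes as they then stand; what a row does not reach is not made up. A row lasts 1/10 s, in which the tool goes at most 50 mm and 8.59 degrees, less where a joint would pass 70% of its speed; a pose out of reach is approached as far as the arm can. A call is refused whole if a number of a shift passes 50 or a number of a turn 0.15, either way. A call with a gripper value outside its range is refused whole. "jaw" is the opening in per cent of the stroke, from 0 (shut) to 100 (fully open), set as the call begins (left out, the last holds). The fingers move at their own pace and stop on an object; "force" is the grip in N (left out, the last holds). Time passes only in rows, so rows that do not move let the fingers close. It gives the time, the measured TCP pose, the force and the opening at its end, in the units of the state.
- status.sense(): the state, without advancing time (a new reading comes with each control period).
- snapshot(name): name is "scene" or "top" or "wrist"; returns the picture (384x512x3 uint8, red, green, blue); there is no depth.
- camera_params(name): a dict with "fovy" (degrees; the focal length in pixels is half the picture's height over the tangent of half this angle, whatever the lens; pixels are square), "cx", "cy" (the principal point, pixels), "extrinsics" (4x4, takes a point from camera to world coordinates); the wrist camera has in their place "mount" (4x4, takes a point from camera to tool coordinates, whose origin is the TCP and whose axes are the tool frame's). Camera axes: x right, y down, z forward; pixel columns grow to the right and rows downward; lengths in m; the calibration is good to about 2 mm. A picture is of the moment at which its call begins: read the wrist's pose just before it. camera_params takes no time and is no camera call.
- ticket.sign_off(): hands the job in, once; it reports no verdict.
The state is a dict: "t": time; "q": joint angles; "qd": joint speeds; "tau": joint torques, N m; "tcp_pos": TCP position; "tool_rot": TCP orientation; "force": force on the tool from outside, world axes, zero at the start; "ft_torque": the same for the moment, N m; "finger_gap": opening from 0.0 (shut) to 1.0 (fully open).
Only numpy, scipy, OpenCV 4.12 (cv2) and the standard library are available. Lean on these libraries where they do the work, as an engineer would, in place of code of your own. Each camera call takes 0.05 s, during which the arm holds its last target. There are 200 camera calls.

TASK

Take the longer of the two aluminium sleeves off the sloped peg rack and slide it down over the upright spindle shaft until it rests fully home on the lens carrier plate, lowering it gently rather than letting it drop, and let go. Only then turn both black clamp knobs on the spindle deck clockwise (seen from above) to their end stops. Leave everything else where it stands.

Things in the scene. Friction and masses are not known exactly. Their poses are not given: they have to be found in the camera images.
- rack: Fixed rack, base 150 x 210 mm; its grey plate slopes 35 degrees down towards the rack's -x (the robot). Two white pegs, diameter 20, 45 mm long, square on the plate, lean 35 degrees towards -x. Origin: centre of the base's underside. In its frame the peg feet are at (0, +-0.05, 0.065) m, the peg axis along (-0.574, 0, 0.819). It stands left or right of the robot, the spindle on the other side.
- long_sleeve: The loose sleeve to fit: plain aluminium tube, outer diameter 50 mm, bore 27 mm, length 80 mm, about 0.3 kg, both ends alike. It starts on one of the rack's pegs, leaning with it. Origin: centre of its end that rests on the rack plate; +z runs along the tube axis to the other end.
- sleeve_mid (a point): Middle of the long sleeve on its axis (40 mm from either end).
- short_sleeve: Bystander: similar aluminium tube on the other peg, outer diameter 50 mm, bore 27 mm, but 52 mm long. Origin: centre of its lower end, +z along its axis.
- spindle: Fixed fixture: grey deck 140 (x) x 270 (y) x 30 mm; in its middle a white carrier plate, diameter 110 mm, top at z = 45 mm, and an upright steel shaft, diameter 24 mm, top at 137 mm, its last 10 mm tapering to 14 mm diameter. Origin: centre of the deck's underside on the table, z up. Clamp knobs A and B stand on the deck at (0, +0.098) and (0, -0.098) m in its frame.
- seat (a point): Point on the shaft axis at the top face of the carrier plate (45 mm over the table), where the sleeve's lower end must rest.
- shaft_tip (a point): Centre of the shaft's top end, 92 mm above the seat.
- knob_a (a joint): Captive clamp knob at the spindle's +y end: angle in rad turned clockwise seen from above. 0 = loose, 1.5 = end stop (tight). Starts between 0 and 0.35.
- knob_a_grip (a point): Centre of knob A's black grip bar: 64 mm long along the point's x, 14 mm wide along its y, 28 mm tall; 70 mm over the table, bar top at 84 mm. Turns with the knob about the vertical z. Under the bar a hub, diameter 36 mm, from 30 to 56 mm over the table. A steel dog under the bar points along +x, to the shaft when tight.
- knob_b (a joint): Captive clamp knob at the spindle's -y end, the same as knob A.
- knob_b_grip (a point): Centre of knob B's grip bar, the same as knob A's.
- wash_bottle: Bystander: white bottle, diameter 60 mm, 170 mm tall, standing between rack and spindle. Origin: centre of its underside.
- dropper_bottle: Bystander: amber bottle, diameter 56 mm, 150 mm tall, standing close beyond the spindle. Origin: centre of its underside.
- jar: Bystander: amber jar, diameter 64 mm, 75 mm tall, beyond the rack. Origin: centre of its underside.
- collar: Bystander: wide steel ring lying flat on the robot's side of the spindle, outer diameter 84 mm, 28 mm tall. Origin: centre of its underside.
- spare_carrier: Bystander: loose white carrier disc, diameter 110 mm, 15 mm thick, flat on the table in front of the robot. Origin: centre of its underside.
- screwdriver: Bystander: screwdriver, 190 mm long, about 30 mm tall, on the robot's side of the rack. Origin: its underside, near its middle, x along its length.
- lens_cup: Bystander: grey open cup, diameter 72 mm, 60 mm tall, between and beyond rack and spindle. Origin: centre of its underside.
Mind the look-alikes: they are no part of the job. Leave any green or red look-alike of the long_sleeve alone.

How it is judged:
On the way, in this order (a step that is already met when the one before it is completed fails the run):
1. the long sleeve is fully home on the shaft, resting on the carrier plate, and released (horizontal distance between sleeve_mid and seat below 0.004 m and z of sleeve_mid in the frame of seat between 0.036 and 0.0435 m and angle between the z axis of long_sleeve and the z axis of spindle, either way round below 0.06 rad and contact force between the fingers and long_sleeve below 0.3 N), for 0.2 s.
2. both clamp knobs are turned to their end stops, with the sleeve still home (value of joint each of knob_a, knob_b above 1.4 rad and horizontal distance between sleeve_mid and seat below 0.004 m and z of sleeve_mid in the frame of seat between 0.036 and 0.0435 m and angle between the z axis of long_sleeve and the z axis of spindle, either way round below 0.06 rad), for 0.2 s.
At the end, for the whole second after the job is handed in: The long sleeve stands on the shaft, resting on the carrier plate (its middle within 4 mm of the shaft axis and at most 3.5 mm above the seated height, its axis within 0.06 rad of the shaft's) and at rest; both clamp knobs read over 1.40 rad (stop at 1.5); nothing else has been moved (all of step 2 and linear speed of long_sleeve below 0.02 m/s); the robot touches nothing.
It fails at once if the sleeve drops down the shaft (faster than 0.4 m/s while on it) (horizontal distance between sleeve_mid and seat below 0.015 m and z of sleeve_mid in the frame of seat below 0.125 m and linear speed of long_sleeve above 0.4 m/s).
It fails at once if a clamp knob is turned past 0.6 rad while the long sleeve is not home on the shaft (value of joint any of knob_a, knob_b above 0.6 rad and distance between sleeve_mid and seat above 0.055 m).
It fails at once if a bystander (short sleeve, bottle, jar, collar, spare disc, screwdriver, cup or amber bottle) is moved by more than 25 mm (distance of any of short_sleeve, wash_bottle, jar, collar, spare_carrier, screwdriver, lens_cup, dropper_bottle from where it was at the start of the episode above 0.025 m).
It also fails if it takes over 67 s, if anything falls off the work surface, if the arm or the gripper's body presses on something with over 40 N, if the wrist force passes 120 N, or if a joint passes its speed limit or range.

## Working session

There is one attempt and no reset: what is moved stays moved. The work goes in short steps, Python scripts to look and compute and a tool call to move; the robot and the scene stay as the last step left them, time stands still between calls to the robot, and variables do not carry over. Pictures are saved under pics/ and viewed, about 8 in all and at most 12, crops included, and the job is handed in when it is done.

Besides the shell and the picture viewer there is one more tool, called after "Call:" by a JSON object that holds its "name" and its "arguments". arm_command: Moves the arm, as the interface text tells. Its arguments: {"type":"object","properties":{"series":{"type":"array"},"jaw":{"type":"number"},"force":{"type":"number"}},"required":["series"]}

```bash
mkdir -p pics; ls
python3 - <<'E'
from station import status, snapshot, camera_params
import cv2,numpy as np
np.set_printoptions(precision=4,suppress=True)
s=status.sense();print(s)
for n in("scene","top"):
    im=snapshot(n);cv2.imwrite(f"pics/{n}0.png",im[:,:,::-1]);p=camera_params(n);print(n,p)
print(camera_params("wrist"))
a=cv2.imread("pics/scene0.png");b=cv2.imread("pics/top0.png")
cv2.imwrite("pics/s_big.png",cv2.resize(a,(800,600),interpolation=cv2.INTER_CUBIC))
cv2.imwrite("pics/t_big.png",cv2.resize(b,(800,600),interpolation=cv2.INTER_CUBIC))
E
```

```text
pics
{'t': 0.0, 'q': array([-1.3375,  0.5285,  1.4339, -0.    ,  1.1814, -0.1785]), 'qd': array([-0.0001, -0.001 ,  0.0011,  0.0005,  0.001 ,  0.0002]), 'tau': array([  0.0002, -44.2346, -17.8023,  -0.0003,   0.0086,  -0.    ]), 'tcp_pos': array([ 0.25  , -0.5719,  0.1936]), 'tool_rot': array([ 0.3877,  0.5922, -0.3867,  0.5911]), 'force': array([ 0.2721, -0.426 , -0.1567]), 'ft_torque': array([ 0.0783, -0.0269,  0.0232]), 'finger_gap': 0.9987047130224321}
scene {'fovy': 57.35291028600942, 'cx': 258.72999269608727, 'cy': 193.65294264857314, 'extrinsics': array([[ 0.6194,  0.6083, -0.4963,  1.073 ],
       [ 0.785 , -0.488 ,  0.3816, -0.3245],
       [-0.0101, -0.626 , -0.7798,  0.9733],
       [ 0.    ,  0.    ,  0.    ,  1.    ]])}
top {'fovy': 45.70190566872889, 'cx': 264.1572275507697, 'cy': 185.56116376848414, 'extrinsics': array([[-0.0022, -0.9948,  0.1022,  0.42  ],
       [-0.9999,  0.0034,  0.0121,  0.0833],
       [-0.0124, -0.1022, -0.9947,  1.3065],
       [ 0.    ,  0.    ,  0.    ,  1.    ]])}
{'fovy': 69.85190871191578, 'cx': 257.02547508729214, 'cy': 192.8216984298833, 'mount': array([[-0.    , -0.3033,  0.9529, -0.1805],
       [ 0.0002, -0.9529, -0.3033,  0.0786],
       [ 1.    ,  0.0002,  0.0001, -0.0011],
       [ 0.    ,  0.    ,  0.    ,  1.    ]])}
```

View pics/t_big.png

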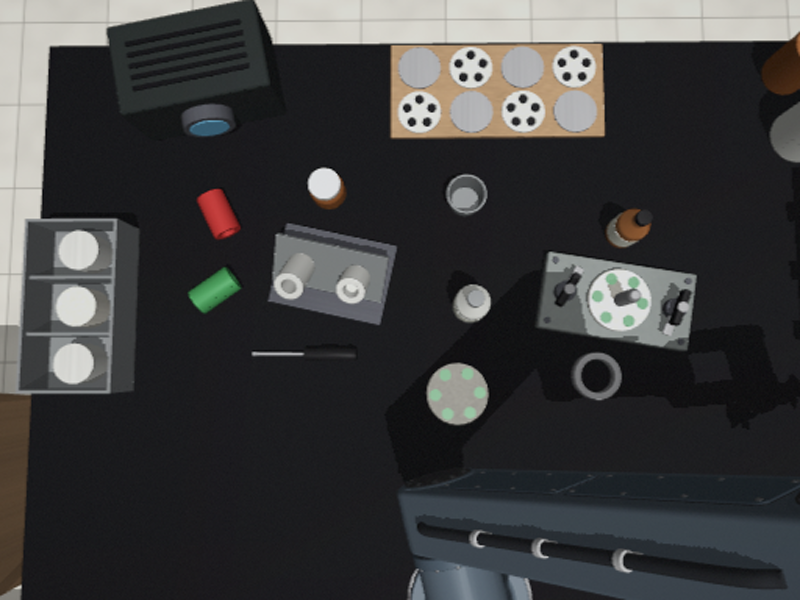

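View pics/s_big.png

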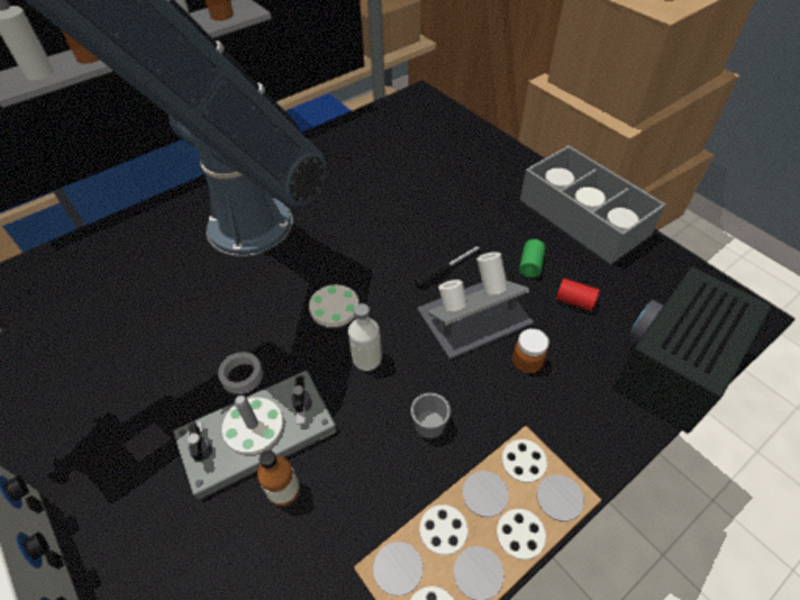

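Rack is at left (top view ~(335,273) in the enlarged picture) with the long sleeve on its +y (left) peg, and the spindle is on the right (~(617,300)). Now one composite of crops.

```bash
cat > h.py <<'E'
import numpy as np,cv2
from station import status,snapshot,camera_params
from scipy.spatial.transform import Rotation as R
np.set_printoptions(precision=4,suppress=True)
def cam(n,s=None):
    p=camera_params(n)
    if n=="wrist":
        T=np.eye(4);T[:3,:3]=R.from_quat(s["tool_rot"]).as_matrix();T[:3,3]=s["tcp_pos"];E=T@p["mount"]
    else:E=p["extrinsics"]
    f=192/np.tan(np.radians(p["fovy"]/2))
    return f,p["cx"],p["cy"],E
def proj(c,P):
    f,cx,cy,E=c;q=(np.atleast_2d(P)-E[:3,3])@E[:3,:3]
    return np.c_[f*q[:,0]/q[:,2]+cx,f*q[:,1]/q[:,2]+cy]
def ray(c,uv,z):
    f,cx,cy,E=c;d=E[:3,:3]@np.array([(uv[0]-cx)/f,(uv[1]-cy)/f,1]);return E[:3,3]+d*(z-E[2,3])/d[2]
E
python3 - <<'E'
import cv2,numpy as np
a=cv2.imread("pics/scene0.png");b=cv2.imread("pics/top0.png")
c=lambda i,x,y:cv2.resize(i[y:y+75,x:x+100],(400,300),interpolation=cv2.INTER_CUBIC)
cv2.imwrite("pics/c1.png",np.vstack([np.hstack([c(b,163,138),c(b,340,155)]),np.hstack([c(a,255,155),c(a,110,238)])]))
E
```

```text
(no output)
```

View pics/c1.png

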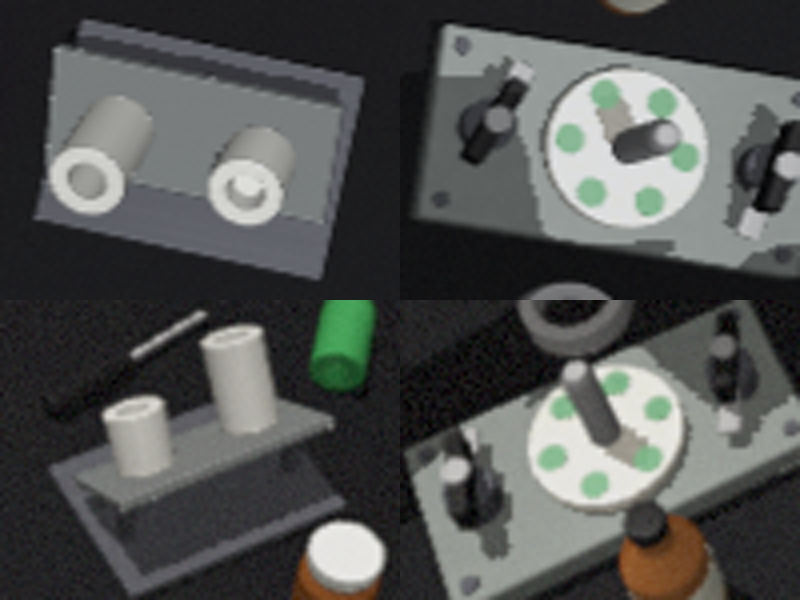

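Readings (crop px): sleeve far ends top (88,180)/(246,193), scene (234,38)/(135,109); shaft tip top (266,133), scene (176,70); deck corners and plate as coded. Both dogs point outward/upward, consistent with loose knobs.

```bash
cat > fit.py <<'E'
from h import *
from scipy.optimize import least_squares
T=cam("top");S=cam("scene")
o=lambda p,ox,oy:((p[0]+.5)/4-.5+ox,(p[1]+.5)/4-.5+oy)
ax=np.array([-.574,0,.819]);f1=np.array([0,.05,.065]);f2=f1*[1,-1,1]
def fit(obs,x0):
    def res(v):
        M=R.from_euler('z',v[2]).as_matrix();r=[]
        for c,uv,P in obs:r.append(proj(c,M@np.array(P)+[v[0],v[1],0])[0]-uv)
        return np.ravel(r)
    s=least_squares(res,x0,loss='soft_l1');print(s.x,'\n',res(s.x).reshape(-1,2).round(1).tolist());return s.x
a=lambda p:o(p,163,138);b=lambda p:o(p,255,155)
rk=fit([(T,a((88,180)),f1+.08*ax),(T,a((246,193)),f2+.052*ax),(S,b((234,38)),f1+.08*ax),(S,b((135,109)),f2+.052*ax),
 (T,a((37,218)),(-.075,.105,.006)),(T,a((320,277)),(-.075,-.105,.006)),(T,a((362,78)),(.075,-.105,.006))],[.5,.2,0])
a=lambda p:o(p,340,155);b=lambda p:o(p,110,238)
sp=fit([(T,a((266,133)),(0,0,.137)),(S,b((176,70)),(0,0,.137)),(T,a((227,147)),(0,0,.045)),(S,b((207,136)),(0,0,.045)),
 (T,a((45,25)),(.07,.135,.03)),(T,a((15,215)),(-.07,.135,.03))],[.5,-.3,0])
for nm,p in(("wash",(478/1.5625,298/1.5625)),("drop",(640/1.5625,218/1.5625)),):print(nm,ray(T,p,.17),ray(T,p,.15))
# dropper / disc / screwdriver
M=R.from_euler('z',rk[2]).as_matrix();print('axis',M@ax,'mid',M@(f1+.04*ax)+[rk[0],rk[1],0])
for c,px in((T,(130-4,110)),):pass
Ms=R.from_euler('z',sp[2]).as_matrix()
for s in(1,-1):print('knob',Ms@[0,s*.098,.07]+[sp[0],sp[1],0])
# knob bar angles: dog ends at z~.05
for nm,p in(("Atip",(122,72)),("Btip",(350,220))):print(nm,ray(T,a(p),.05))
E
python3 fit.py
```

```text
[ 0.5848  0.2469 -0.2092] 
 [[-0.3, -0.4], [-0.1, -0.9], [-0.0, -0.1], [0.2, 0.3], [-0.4, 0.8], [0.3, 1.1], [0.7, -0.0]]
[ 0.532  -0.2676 -0.1649] 
 [[0.1, 0.4], [0.1, 0.6], [-0.0, 0.1], [0.1, -0.4], [-0.2, -0.9], [0.1, 0.4]]
wash [ 0.5235 -0.0074  0.17  ] [ 0.5253 -0.009   0.15  ]
drop [ 0.6524 -0.2703  0.17  ] [ 0.6565 -0.2765  0.15  ]
axis [-0.5615  0.1192  0.819 ] mid [0.5728 0.3006 0.0978]
knob [ 0.5481 -0.1709  0.07  ]
knob [ 0.5159 -0.3643  0.07  ]
Atip [ 0.5842 -0.1954  0.05  ]
Btip [ 0.4812 -0.3488  0.05  ]
```

```bash
cat > mv.py <<'E'
import sys
from h import *
# usage: mv.py x y z jawangle(world, deg or 'k')  -> turn, then tool-axes shift (mm)
def plan(p,jaw=None):
    s=status.sense();M=R.from_quat(s["tool_rot"]).as_matrix()
    cur=np.arctan2(M[1,2],M[0,2]);t=0
    if jaw is not None:
        opts=[-(((jaw+k*np.pi-cur)+np.pi)%(2*np.pi)-np.pi) for k in(0,1)]  # + turn = cw from above
        print('turn options (rad about tool x)',opts);t=min(opts,key=abs)
    M2=M@R.from_euler('x',t).as_matrix()
    print('t',s['t'],'pos',s['tcp_pos'],'q',s['q'],'F',s['force'],'gap',s['finger_gap'])
    print('toolx',M[:,0],'jaw deg',np.degrees(cur),'turn',t,'shift after turn mm',1000*M2.T@(np.array(p)-s['tcp_pos']))
if __name__=="__main__":
    a=sys.argv[1:];plan([float(v) for v in a[:3]],float(a[3]) if len(a)>3 else None)
E
python3 mv.py 0.5728 0.3006 0.28 1.3616
```

```text
turn options (rad about tool x) [np.float64(-2.5205592589557764), np.float64(0.6210333946340167)]
t 0.1 pos [ 0.25   -0.572   0.1937] q [-1.3375  0.5284  1.4338  0.      1.1814 -0.1785] F [-0.4358 -0.137  -0.7607] gap 0.9954644053585852
toolx [-0.0004  0.0019 -1.    ] jaw deg -66.40347416577544 turn 0.6210333946340167 shift after turn mm [ -84.7745  134.4279 -920.7922]
```

Call:
{"name": "arm_command", "arguments": {"series": [[[-34,0,0,0],[-34,0,0,0],[-34,32,-33.5,0],[0,32,-33.5,0],[0,32,-33.5,0],[0,32,-33.5,0],[0,32,-33.5,0],[0,32,-33.5,0],[0,32,-33.5,0],[0,32,-33.5,0]]], "jaw": 100, "force": 30}}

```text
t: 1.1
tcp_pos: [0.3755, -0.2283, 0.292]
tool_rot: [0.388, 0.592, -0.387, 0.591]
force: [0.8, 0.2, 0.3]
finger_gap: 0.999
```

Call:
{"name": "arm_command", "arguments": {"series": [[[0,32,-33.5,0],[0,32,-33.5,0],[0,32,-33.5,0],[0,32,-33.5,0],[0,32,-33.5,0],[0,32,-33.5,0],[0,32,-33.5,0],[0,32,-33.5,0],[0,32,-33.5,0],[0,32,-33.5,0]]]}}

```text
t: 2.1
tcp_pos: [0.5346, 0.2067, 0.2918]
tool_rot: [0.387, 0.592, -0.387, 0.592]
force: [0.9, -0.3, -0.1]
finger_gap: 0.997
```

Call:
{"name": "arm_command", "arguments": {"series": [[[0,0,0,-0.148],[0,0,0,-0.148],[0,0,0,-0.148],[0,0,0,-0.148],[0,0,0,-0.148],[0,0,0,-0.148],[0,0,0,-0.148],[0,0,0,-0.148],[0,0,0,-0.148],[0,0,0,-0.148]]]}}

```text
t: 3.1
tcp_pos: [0.5341, 0.2047, 0.2916]
tool_rot: [-0.115, 0.698, 0.115, 0.697]
force: [0.2, -0.2, 0.1]
finger_gap: 1.001
```

Call:
{"name": "arm_command", "arguments": {"series": [[[0,0,0,-0.148],[0,0,0,-0.148],[0,0,0,-0.148],[0,0,0,-0.148],[0,0,0,-0.148],[0,0,0,-0.148],[0,0,0,-0.148],[0,0,0,0]]]}}

```text
t: 3.9
tcp_pos: [0.5342, 0.2047, 0.2917]
tool_rot: [-0.444, 0.551, 0.444, 0.55]
force: [-0.1, -0.5, -0.3]
finger_gap: 1.001
```

```bash
python3 mv.py 0.574 0.3004 0.12 1.3616
```

```text
turn options (rad about tool x) [np.float64(-0.004865778518715835), np.float64(3.1367268750710773)]
t 3.9 pos [0.5342 0.2047 0.2917] q [ 0.1706  0.3578  1.4415 -0.      1.3435 -1.1861] F [-0.1357 -0.5285 -0.251 ] gap 1.001189959559491
toolx [-0.0012 -0.0002 -1.    ] jaw deg 77.73514481184505 turn -0.004865778518715835 shift after turn mm [171.6179 -19.2443 101.9709]
```

Call:
{"name": "arm_command", "arguments": {"series": [[[0,-5.5,25,0],[0,-5.5,25,0],[0,-5.5,25,0],[0,-4.5,26,0],[45,0,0,0],[45,0,0,0],[30,0,0,0],[30,0,0,0],[0,0,0,0],[0,0,0,0]]]}}

```text
t: 4.9
tcp_pos: [0.5765, 0.299, 0.1421]
tool_rot: [-0.443, 0.551, 0.443, 0.551]
force: [0.6, 0.1, 0.8]
finger_gap: 1.004
```

```bash
python3 mv.py 0.571 0.301 0.079 1.3616
python3 - <<'E'
from h import *
cv2.imwrite("pics/w1.png",cv2.resize(snapshot("wrist")[:,:,::-1],(600,450)))
E
```

```text
turn options (rad about tool x) [np.float64(-0.006376804757540988), np.float64(3.1352158488322512)]
t 4.9 pos [0.5765 0.299  0.1421] q [ 0.3067  0.6192  1.4165  0.      1.1069 -1.0486] F [0.5523 0.0666 0.7678] gap 1.0044804985338676
toolx [-0.0009 -0.0003 -1.    ] jaw deg 77.64856938562683 turn -0.006376804757540988 shift after turn mm [63.0676  5.7865  0.8175]
```

View pics/w1.png

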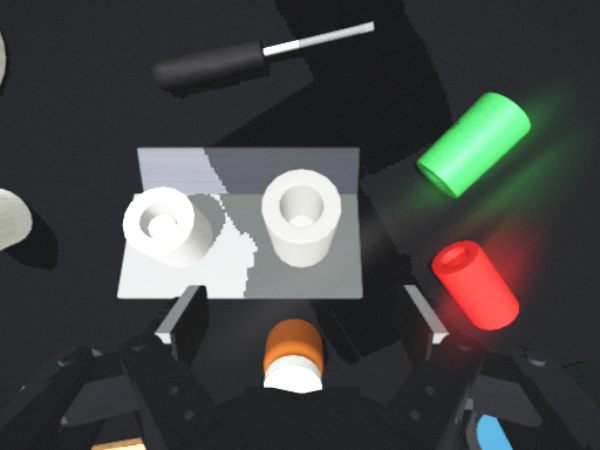

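Sleeve centred between the open fingers at (301,215), bore visible, jar at (293,360) beyond; nothing in the fingers' way. Descend and grip.

Call:
{"name": "arm_command", "arguments": {"series": [[[0,6,1,0],[25,0,0,0],[20,0,0,0],[18,0,0,0],[0,0,0,0],[0,0,0,0]]]}}

```text
t: 5.55
tcp_pos: [0.5716, 0.3017, 0.0807]
tool_rot: [-0.444, 0.55, 0.444, 0.551]
force: [-0.2, 0.3, 0.5]
finger_gap: 1.0
```

Call:
{"name": "arm_command", "arguments": {"series": [[[0,0,0,0],[0,0,0,0],[0,0,0,0],[0,0,0,0],[0,0,0,0],[0,0,0,0],[0,0,0,0]]], "jaw": 0, "force": 40}}

```text
t: 6.25
tcp_pos: [0.5713, 0.3009, 0.0809]
tool_rot: [-0.444, 0.55, 0.444, 0.551]
force: [-0.8, -0.9, 6.1]
finger_gap: 0.498
```

```bash
python3 mv.py 0.571 0.301 0.079
python3 - <<'E'
from h import *
s=status.sense();M=R.from_quat(s["tool_rot"]).as_matrix();print(M.T@np.array([-.5615,.1192,.819])*70)
E
```

```text
t 6.25 pos [0.5713 0.3009 0.0809] q [ 0.3125  0.6904  1.4724 -0.0011  0.9779 -1.0444] F [-0.8169 -0.9401  6.0716] gap 0.49847165527898096
toolx [ 0.0012 -0.0006 -1.    ] jaw deg 77.78254530755174 turn 0 shift after turn mm [ 1.9177  0.3377 -0.0014]
[-57.3829  40.1049  -0.1798]
```

Call:
{"name": "arm_command", "arguments": {"series": [[[-8.2,5.7,0,0],[-12.3,8.6,0,0],[-12.3,8.6,0,0],[-12.3,8.6,0,0],[-12.3,8.6,0,0],[-20,0,0,0],[-40,0,0,0],[-40,0,0,0],[-40,0,0,0],[0,0,0,0]]]}}

```text
t: 7.25
tcp_pos: [0.5345, 0.3116, 0.2844]
tool_rot: [-0.445, 0.546, 0.442, 0.555]
force: [1.3, 0.8, -2.3]
finger_gap: 0.498
```

```bash
python3 mv.py 0.733 -0.136 0.29
python3 - <<'E'
from h import *
cv2.imwrite("pics/w2.png",cv2.resize(np.hstack([snapshot("wrist")[:,:,::-1],snapshot("scene")[60:444,:,::-1][:384]]) if 0 else snapshot("wrist")[:,:,::-1],(600,450)))
E
```

```text
t 7.25 pos [0.5345 0.3116 0.2844] q [ 0.3472  0.4274  1.3487  0.0004  1.3514 -1.0106] F [ 1.3298  0.8033 -2.3336] gap 0.49786992137961233
toolx [ 0.0131  0.0051 -0.9999] jaw deg 77.79304909381004 turn 0 shift after turn mm [  -5.3369 -288.7236 -395.4426]
```

View pics/w2.png

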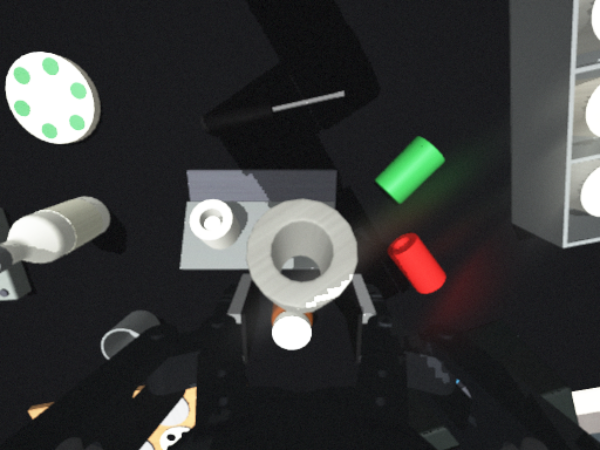

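Sleeve (ring at (302,255)) is off the peg, held at its lean; short sleeve (211,222) undisturbed. Carrying to the free patch at about (0.733,-0.136).

Call:
{"name": "arm_command", "arguments": {"series": [[[0,-24,-33,0],[0,-24,-33,0],[0,-24,-33,0],[0,-24,-33,0],[0,-24,-33,0],[0,-24,-33,0],[0,-24,-33,0],[0,-24,-33,0],[0,-24,-33,0],[0,-24,-33,0]]]}}

```text
t: 8.3
tcp_pos: [0.6947, -0.0643, 0.274]
tool_rot: [-0.442, 0.552, 0.446, 0.549]
force: [0.8, 0.8, -2.3]
finger_gap: 0.493
```

Call:
{"name": "arm_command", "arguments": {"series": [[[0,-24,-33,0],[0,-24,-33,0],[0,0,0,0],[0,0,0,0]]]}}

```text
t: 8.7
tcp_pos: [0.7275, -0.1386, 0.2735]
tool_rot: [-0.441, 0.552, 0.445, 0.55]
force: [0.0, 0.8, -2.6]
finger_gap: 0.494
```

```bash
python3 mv.py 0.733 -0.136 0.05
python3 - <<'E'
from h import *
s=snapshot("scene")[:,:,::-1];w=snapshot("wrist")[:,:,::-1]
cv2.imwrite("pics/c2.png",np.hstack([cv2.resize(s[150:384,60:380],(547,400),interpolation=2),cv2.resize(w[192:,150:362],(250,226))[:400] if 0 else cv2.resize(w[150:384,130:390],(250,225)).repeat(1,0) if 0 else np.vstack([cv2.resize(w,(250,188)),np.zeros((212,250,3),np.uint8)])]))
E
```

```text
t 8.7 pos [ 0.7275 -0.1386  0.2735] q [-0.339   0.6392  0.9965  0.0008  1.5122 -1.6942] F [ 0.0314  0.8357 -2.6085] gap 0.4940698848117032
toolx [-0.0056  0.0028 -1.    ] jaw deg 77.64354096531842 turn 0 shift after turn mm [223.4505  -6.171    3.3288]
```

View pics/c2.png

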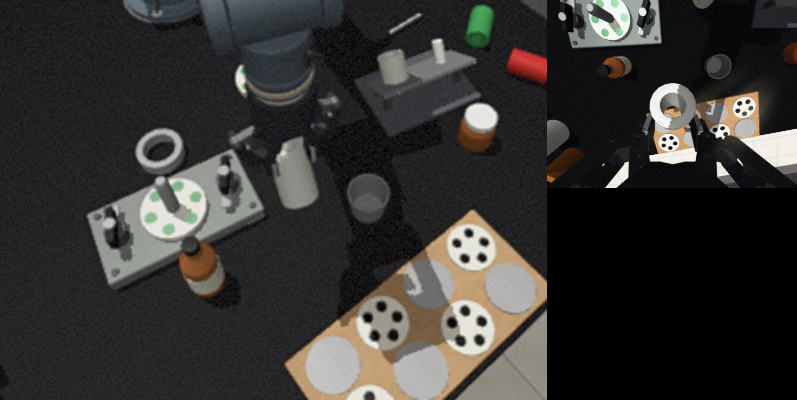

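Sleeve hangs clear over an empty table patch, still leaning. Lowering until its edge touches.

Call:
{"name": "arm_command", "arguments": {"series": [[[45,0,0,0],[45,0,0,0],[45,0,0,0],[40,0,0,0],[30,0,0,0],[20,0,0,0],[8,0,0,0],[0,0,0,0],[0,0,0,0]]], "force": 25}}

```text
t: 9.7
tcp_pos: [0.7301, -0.1378, 0.0452]
tool_rot: [-0.445, 0.55, 0.443, 0.551]
force: [-0.2, -0.2, -2.1]
finger_gap: 0.489
```

Call:
{"name": "arm_command", "arguments": {"series": [[[3,0,0,0],[3,0,0,0],[2,0,0,0],[0,0,0,0]]]}}

```text
t: 10.1
tcp_pos: [0.7289, -0.1383, 0.0355]
tool_rot: [-0.444, 0.551, 0.444, 0.55]
force: [0.6, -0.7, -2.0]
finger_gap: 0.493
```

Call:
{"name": "arm_command", "arguments": {"series": [[[2,0,0,0],[2,0,0,0],[2,0,0,0],[0,0,0,0]]]}}

```text
t: 10.5
tcp_pos: [0.7306, -0.1388, 0.0317]
tool_rot: [-0.445, 0.55, 0.443, 0.551]
force: [-1.5, 0.4, 4.6]
finger_gap: 0.494
```

Call:
{"name": "arm_command", "arguments": {"series": [[[1.5,0,0,0],[0,0,0,0],[0,0,0,0]]]}}

```text
t: 10.8
tcp_pos: [0.7313, -0.1389, 0.0316]
tool_rot: [-0.445, 0.549, 0.442, 0.551]
force: [-1.7, 0.8, 8.3]
finger_gap: 0.492
```

Edge contact. Now roll it upright: top toward tool -y with slight press.

Call:
{"name": "arm_command", "arguments": {"series": [[[0,-4,0,0],[1,-4,0,0],[1,-4,0,0],[1,-4,0,0],[0,0,0,0],[0,0,0,0]]]}}

```text
t: 11.4
tcp_pos: [0.7496, -0.1433, 0.0303]
tool_rot: [-0.447, 0.548, 0.44, 0.553]
force: [1.0, 0.2, 10.7]
finger_gap: 0.483
```

```bash
python3 mv.py 0.733 -0.136 0.05
python3 - <<'E'
from h import *
s=snapshot("scene")[:,:,::-1];
cv2.imwrite("pics/c3.png",cv2.resize(s[200:320,190:350],(640,480),interpolation=2))
E
```

```text
t 11.4 pos [ 0.7496 -0.1433  0.0303] q [-0.335   0.8878  1.1616  0.0002  1.081  -1.692 ] F [ 1.0053  0.1877 10.6564] gap 0.4830694358654907
toolx [ 0.0107 -0.0036 -0.9999] jaw deg 77.74450137463319 turn 0 shift after turn mm [-19.9139  17.5151   3.6175]
```

View pics/c3.png

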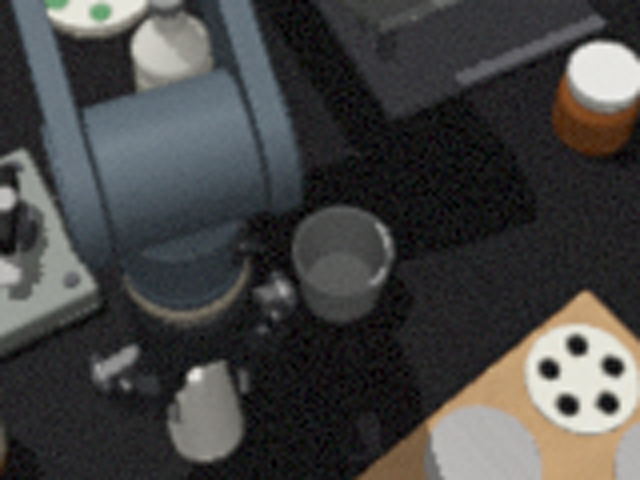

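Sleeve (bottom ~(207,435)) has rotated partly. Continue with the roll and press.

Call:
{"name": "arm_command", "arguments": {"series": [[[1,-4,0,0],[1,-4,0,0],[1.5,-4,0,0],[1.5,-3,0,0],[0,0,0,0],[0,0,0,0]]]}}

```text
t: 12.05
tcp_pos: [0.7656, -0.1469, 0.0259]
tool_rot: [-0.448, 0.548, 0.439, 0.553]
force: [3.4, -0.3, 10.6]
finger_gap: 0.475
```

Run:
```python
from h import *
s0=status.sense();print(s0['tcp_pos'],s0['force'])
s=snapshot("scene")[:,:,::-1];w=snapshot("wrist")[:,:,::-1]
f=lambda i:cv2.resize(i,(400,400),interpolation=2)
# expected upright outline of sleeve under the tool
c=cam("scene");m=s0['tcp_pos'].copy();t=np.linspace(0,6.28,40)
for z in(0,.08):
    P=np.c_[m[0]+.025*np.cos(t),m[1]+.025*np.sin(t),0*t+z];print(z,proj(c,[[m[0],m[1],z]]))
u,v=proj(c,[[m[0],m[1],.04]])[0].astype(int);print(u,v)
cv2.imwrite("pics/c4.png",np.hstack([f(s[v-30:v+30,u-30:u+30]),f(w[180:384,150:354])]))
```

```text
[ 0.7656 -0.1469  0.0259] [ 3.4365 -0.2787 10.6234]
0 [[243.9784 313.9473]]
0.08 [[242.6669 302.9605]]
243 308
```

View pics/c4.png

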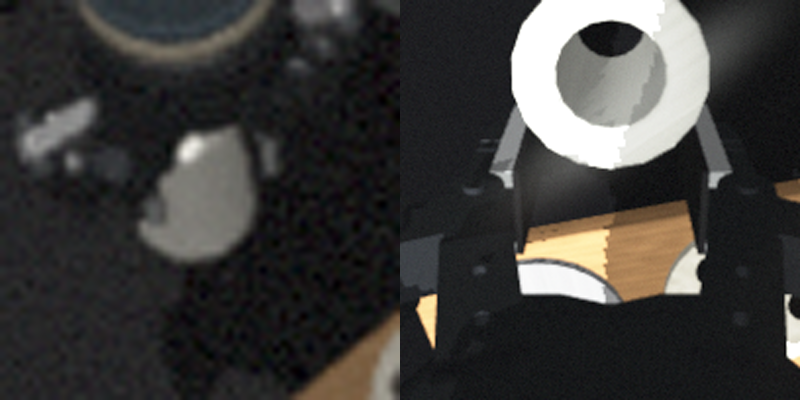

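The wrist view shows the ring end at ~(258,216) px full-frame, diameter ~100 px: it still leans ~35°, so the sleeve slid on the table and slipped ~6 mm up in the grip instead of rolling upright. I'll use the fixed shaft instead. I'll put the tilted bore ~10 mm over the shaft tip, so the shaft levers the sleeve upright as I move.

Call:
{"name": "arm_command", "arguments": {"series": [[[-20,0,0,0],[-45,0,0,0],[-45,0,0,0],[-45,0,0,0],[-45,0,0,0],[0,0,0,0],[0,0,0,0]]], "force": 30}}

```text
t: 12.85
tcp_pos: [0.76, -0.1451, 0.2216]
tool_rot: [-0.445, 0.55, 0.443, 0.551]
force: [-0.4, -0.6, -3.6]
finger_gap: 0.469
```

```bash
python3 mv.py 0.5125 -0.2633 0.225
python3 - <<'E'
from h import *
w=snapshot("wrist");g=cv2.cvtColor(w,cv2.COLOR_RGB2GRAY)
cv2.imwrite("pics/w3.png",w[:,:,::-1])
E
```

```text
t 12.85 pos [ 0.76   -0.1451  0.2216] q [-0.3326  0.7236  0.9663  0.      1.4486 -1.6896] F [-0.3889 -0.5628 -3.591 ] gap 0.4693093383202534
toolx [ 0.0029 -0.001  -1.    ] jaw deg 77.75325645295615 turn 0 shift after turn mm [  -3.9699  216.7479 -168.0431]
```

Run:
```python
from h import *
s=status.sense();c=cam("wrist",s);w=cv2.imread("pics/w3.png")
w=cv2.resize(w[150:384,120:400],(800,668),interpolation=2)[:600]
M=R.from_quat(s["tool_rot"]).as_matrix();t=np.linspace(0,2*np.pi,60)
def dr(P,col):
    uv=proj(c,np.array(P)@M.T+s["tcp_pos"]);uv=((uv-[120,150]+.5)*800/280-.5).astype(int)
    cv2.polylines(w,[uv.reshape(-1,1,2)],False,col,1)
for e,col in((0,(0,255,0)),(.015,(0,0,255))):
    a=np.array([-.819,.574,0]);b=np.array([.574,.819,0]);z=np.array([0,0,1.])
    C=np.array([-.022,e,0])+.04*a
    dr([C+.025*(np.cos(q)*b+np.sin(q)*z) for q in t],col)
for sg in(1,-1):
    dr([[-.005,-.011,sg*.021],[-.005,.011,sg*.021],[-.033,.011,sg*.021],[-.033,-.011,sg*.021],[-.005,-.011,sg*.021]],(255,255,0))
cv2.imwrite("pics/w3o.png",w)
```

```text
(no output)
```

View pics/w3o.png

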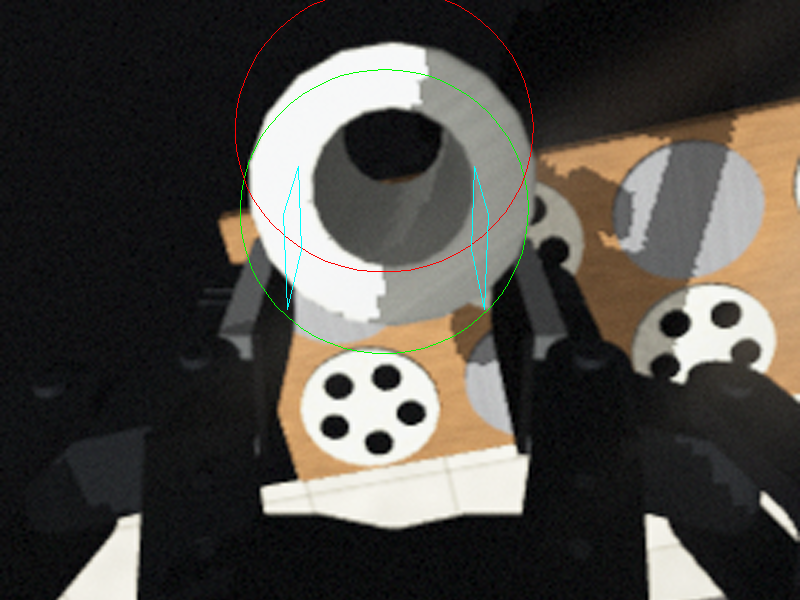

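The overlay is informative. Near ring centre (257,214) and far bore (~(257,197)) give a lean of only ~12°, with the sleeve axis offset ~20 mm toward tool +y, so the pads hold only a chord. At 12° it will stand up by itself, so I'll set it back on the table here, release, and regrip it centred and higher.

Call:
{"name": "arm_command", "arguments": {"series": [[[20,0,0,0],[45,0,0,0],[45,0,0,0],[40,0,0,0],[20,0,0,0],[8,0,0,0],[5,0,0,0],[0,0,0,0],[0,0,0,0]]]}}

```text
t: 13.8
tcp_pos: [0.7606, -0.1453, 0.0386]
tool_rot: [-0.445, 0.55, 0.443, 0.551]
force: [-1.2, -0.3, -1.9]
finger_gap: 0.467
```

Call:
{"name": "arm_command", "arguments": {"series": [[[2,0,0,0],[1,0,0,0],[1,0,0,0],[0,0,0,0]]]}}

```text
t: 14.2
tcp_pos: [0.7594, -0.1449, 0.0333]
tool_rot: [-0.444, 0.55, 0.444, 0.551]
force: [-0.9, 0.1, -2.7]
finger_gap: 0.467
```

Call:
{"name": "arm_command", "arguments": {"series": [[[1.5,0,0,0],[1.5,0,0,0],[1,0,0,0],[0,0,0,0]]]}}

```text
t: 14.6
tcp_pos: [0.7592, -0.1448, 0.0287]
tool_rot: [-0.444, 0.551, 0.444, 0.55]
force: [0.0, -0.9, -3.3]
finger_gap: 0.467
```

Call:
{"name": "arm_command", "arguments": {"series": [[[1,0,0,0],[1,0,0,0],[0,0,0,0]]]}}

```text
t: 14.9
tcp_pos: [0.76, -0.145, 0.0276]
tool_rot: [-0.444, 0.55, 0.443, 0.551]
force: [0.3, -0.4, -0.5]
finger_gap: 0.463
```

Call:
{"name": "arm_command", "arguments": {"series": [[[1.5,0,0,0],[0,0,0,0]]]}}

```text
t: 15.1
tcp_pos: [0.761, -0.1453, 0.0271]
tool_rot: [-0.445, 0.55, 0.443, 0.551]
force: [2.8, -0.7, 2.7]
finger_gap: 0.464
```

Call:
{"name": "arm_command", "arguments": {"series": [[[0,0,0,0],[0,0,0,0],[0,0,0,0],[0,0,0,0],[-8,0,0,0],[0,0,0,0],[0,0,0,0],[0,0,0,0]]], "jaw": 100}}

```text
t: 15.9
tcp_pos: [0.7595, -0.1449, 0.0338]
tool_rot: [-0.444, 0.55, 0.444, 0.551]
force: [0.3, 0.9, 0.2]
finger_gap: 1.001
```

Run:
```python
from h import *
s=status.sense();print(s['tcp_pos'],s['force'],s['finger_gap'])
w=snapshot("wrist")[:,:,::-1];cv2.imwrite("pics/w4.png",w)
cv2.imwrite("pics/w4c.png",cv2.resize(w[100:384,90:420],(697,600),interpolation=2))
```

```text
[ 0.7595 -0.1449  0.0338] [0.2993 0.8632 0.1771] 1.000850038749654
```

View pics/w4c.png

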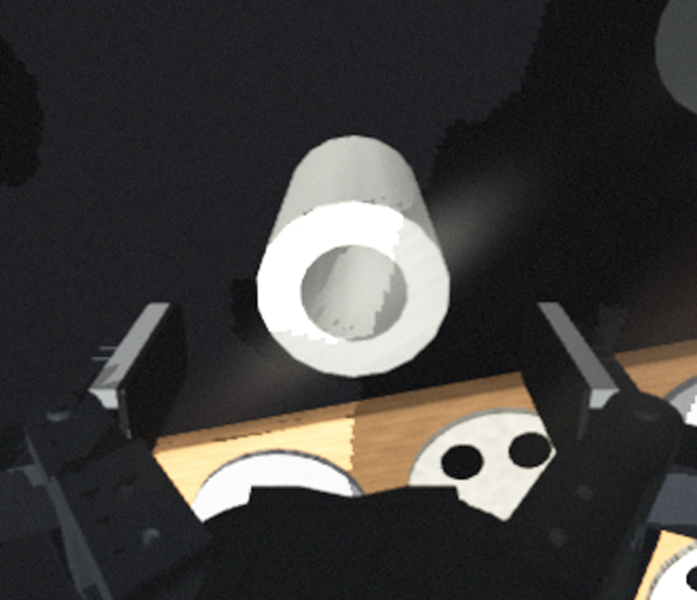

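It stands upright: ring centre (257,236) full-frame, side outline matches a vertical tube 10 mm toward tool +y. Centre and regrip.

Call:
{"name": "arm_command", "arguments": {"series": [[[-3,5,0,0],[0,5.5,0,0],[0,0,0,0],[0,0,0,0]]]}}

```text
t: 16.35
tcp_pos: [0.7489, -0.1426, 0.0367]
tool_rot: [-0.444, 0.55, 0.444, 0.55]
force: [-0.9, 0.6, -0.6]
finger_gap: 1.002
```

Call:
{"name": "arm_command", "arguments": {"series": [[[0,0,0,0],[0,0,0,0],[0,0,0,0],[0,0,0,0],[0,0,0,0],[0,0,0,0],[0,0,0,0],[0,0,0,0]]], "jaw": 0, "force": 50}}

```text
t: 17.15
tcp_pos: [0.7494, -0.1428, 0.0375]
tool_rot: [-0.444, 0.55, 0.444, 0.551]
force: [-0.5, 0.6, 5.8]
finger_gap: 0.545
```

Call:
{"name": "arm_command", "arguments": {"series": [[[-20,0,0,0],[-45,0,0,0],[-45,0,0,0],[-45,0,0,0],[-40,0,0,0],[0,0,0,0],[0,0,0,0]]]}}

```text
t: 17.85
tcp_pos: [0.7491, -0.1426, 0.2314]
tool_rot: [-0.444, 0.55, 0.444, 0.551]
force: [-0.4, 0.1, -3.6]
finger_gap: 0.543
```

```bash
python3 mv.py 0.532 -0.2676 0.225
python3 - <<'E'
from h import *
w=snapshot("wrist")[:,:,::-1];cv2.imwrite("pics/w5.png",w)
# ring: fit ellipse to bright blob
g=cv2.cvtColor(w,cv2.COLOR_BGR2GRAY);m=(g>90).astype(np.uint8)
m[:, :170]=0;m[:,345:]=0;m[300:]=0
cs,_=cv2.findContours(m,cv2.RETR_EXTERNAL,cv2.CHAIN_APPROX_NONE)
for k in sorted(cs,key=cv2.contourArea)[-2:]:print(cv2.contourArea(k),cv2.boundingRect(k),cv2.fitEllipse(k))
E
```

```text
t 17.85 pos [ 0.7491 -0.1426  0.2314] q [-0.3342  0.6997  0.9886  0.      1.4529 -1.6912] F [-0.3969  0.1338 -3.6352] gap 0.5427498908284919
toolx [ 0.0004 -0.0001 -1.    ] jaw deg 77.75195441174986 turn 0 shift after turn mm [   6.3394  185.6186 -168.215 ]
2432.0 (170, 0, 62, 70) ((199.38616943359375, 34.228538513183594), (64.50525665283203, 81.54561614990234), 175.03302001953125)
8734.0 (198, 176, 126, 124) ((259.81414794921875, 245.37754821777344), (106.97099304199219, 122.72396850585938), 174.49417114257812)
```

Full-diameter grip now (gap 0.545). Go over the shaft.

Call:
{"name": "arm_command", "arguments": {"series": [[[0,31,-28,0],[0,31,-28,0],[0,31,-28,0],[0,31,-28,0],[0,31,-28,0],[0,30.5,-28,0],[0,0,0,0],[0,0,0,0]]]}}

```text
t: 18.7
tcp_pos: [0.5304, -0.2671, 0.229]
tool_rot: [-0.441, 0.551, 0.445, 0.551]
force: [0.0, 0.1, -2.5]
finger_gap: 0.539
```

Call:
{"name": "arm_command", "arguments": {"series": [[[20,0,0,0],[20,0,0,0],[5,0,0,0],[0,0,0,0],[0,0,0,0]]]}}

```text
t: 19.2
tcp_pos: [0.5331, -0.2673, 0.1866]
tool_rot: [-0.444, 0.55, 0.444, 0.55]
force: [-0.6, 0.5, -1.7]
finger_gap: 0.541
```

```bash
python3 mv.py 0.532 -0.2676 0.0825
python3 - <<'E'
from h import *
s=status.sense();w=snapshot("wrist")[:,:,::-1];c=snapshot("scene")[:,:,::-1]
b=snapshot("top")[:,:,::-1]
print(proj(cam("scene"),[[.532,-.2676,.137],[.532,-.2676,.045]]),proj(cam("wrist",s),[[.532,-.2676,.137],[.532,-.2676,.045]]))
cv2.imwrite("pics/c5.png",np.hstack([cv2.resize(w[120:330,150:360],(400,400),interpolation=2),cv2.resize(c[220:330,105:215],(400,400),interpolation=2)]))
E
```

```text
t 19.2 pos [ 0.5331 -0.2673  0.1866] q [-0.6521  0.4976  1.5157  0.0002  1.1278 -2.01  ] F [-0.5775  0.5292 -1.6516] gap 0.5414250996706457
toolx [ 0.0004 -0.0001 -1.    ] jaw deg 77.80016916265575 turn 0 shift after turn mm [104.124    1.0376  -0.5252]
[[153.7041 255.7253]
 [161.4539 271.2681]] [[254.7661 196.2681]
 [255.3185 171.9422]]
```

View pics/c5.png

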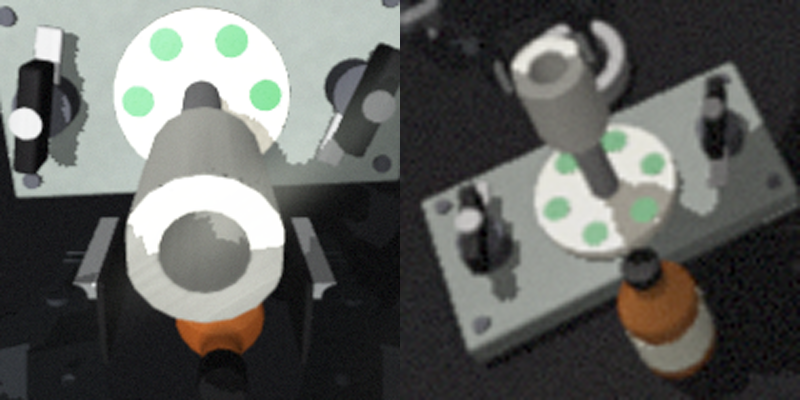

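The ring is centred in the tool (y≈0.3 mm), and the shaft (wrist u≈256) lies straight beneath it, matching the fit. Lower over the tip.

Call:
{"name": "arm_command", "arguments": {"series": [[[0,1,-0.5,0],[6,0,0,0],[6,0,0,0],[6,0,0,0],[6,0,0,0],[6,0,0,0],[0,0,0,0]]]}}

```text
t: 20.05
tcp_pos: [0.5305, -0.2674, 0.1553]
tool_rot: [-0.443, 0.551, 0.445, 0.55]
force: [-0.7, 0.5, -3.3]
finger_gap: 0.537
```

Call:
{"name": "arm_command", "arguments": {"series": [[[8,0,0,0],[8,0,0,0],[8,0,0,0],[0,0,0,0],[0,0,0,0]]]}}

```text
t: 20.55
tcp_pos: [0.531, -0.2676, 0.1322]
tool_rot: [-0.444, 0.551, 0.444, 0.55]
force: [0.4, 0.4, -2.0]
finger_gap: 0.54
```

Shaft is inside with no side force. Continue.

Call:
{"name": "arm_command", "arguments": {"series": [[[8,0,0,0],[8,0,0,0],[8,0,0,0],[8,0,0,0],[8,0,0,0],[4,0,0,0],[0,0,0,0],[0,0,0,0]]]}}

```text
t: 21.35
tcp_pos: [0.5306, -0.2676, 0.0882]
tool_rot: [-0.443, 0.551, 0.444, 0.55]
force: [-1.9, -1.2, -3.9]
finger_gap: 0.537
```

Call:
{"name": "arm_command", "arguments": {"series": [[[1.5,0,0,0],[1.5,0,0,0],[0,0,0,0],[0,0,0,0]]]}}

```text
t: 21.75
tcp_pos: [0.5309, -0.2679, 0.0858]
tool_rot: [-0.444, 0.551, 0.444, 0.55]
force: [-3.2, -2.3, -2.2]
finger_gap: 0.54
```

Call:
{"name": "arm_command", "arguments": {"series": [[[1,0,0,0],[1,0,0,0],[1,0,0,0],[0,0,0,0]]]}}

```text
t: 22.15
tcp_pos: [0.5309, -0.2679, 0.083]
tool_rot: [-0.444, 0.551, 0.444, 0.55]
force: [-5.2, -1.7, 3.8]
finger_gap: 0.543
```

Call:
{"name": "arm_command", "arguments": {"series": [[[1,0,0,0],[0,0,0,0],[0,0,0,0]]]}}

```text
t: 22.45
tcp_pos: [0.5309, -0.2679, 0.0829]
tool_rot: [-0.444, 0.551, 0.444, 0.55]
force: [-6.5, -0.9, 7.7]
finger_gap: 0.542
```

Contact at the expected home height. Release, then raise.

Call:
{"name": "arm_command", "arguments": {"series": [[[0,0.5,0,0],[0,0,0,0],[0,0,0,0],[0,0,0,0],[0,0,0,0],[0,0,0,0]]], "jaw": 85}}

```text
t: 23.05
tcp_pos: [0.5309, -0.2676, 0.0815]
tool_rot: [-0.444, 0.55, 0.444, 0.551]
force: [-0.6, 0.1, 0.1]
finger_gap: 0.852
```

Call:
{"name": "arm_command", "arguments": {"series": [[[-15,0,0,0],[-25,0,0,0],[-25,0,0,0],[-20,0,0,0],[0,0,0,0],[0,0,0,0]]]}}

```text
t: 23.65
tcp_pos: [0.5306, -0.2676, 0.1665]
tool_rot: [-0.444, 0.55, 0.444, 0.551]
force: [0.8, 0.5, -0.2]
finger_gap: 0.85
```

Run:
```python
from h import *
s=status.sense();w=snapshot("wrist")[:,:,::-1];print(s['tcp_pos'],s['finger_gap'])
W=cam("wrist",s)
for n,p in(("shaft",[.532,-.2676,.137]),("A",[.5481,-.1709,.084]),("B",[.5159,-.3643,.084])):print(n,proj(W,p))
cv2.imwrite("pics/w6.png",w);cv2.imwrite("pics/w6b.png",cv2.resize(w,(800,600),interpolation=2))
```

```text
[ 0.5306 -0.2676  0.1665] 0.8499619054723218
shaft [[255.5574 206.8547]]
A [[354.3017 183.4519]]
B [[158.2922 192.6317]]
```

View pics/w6b.png

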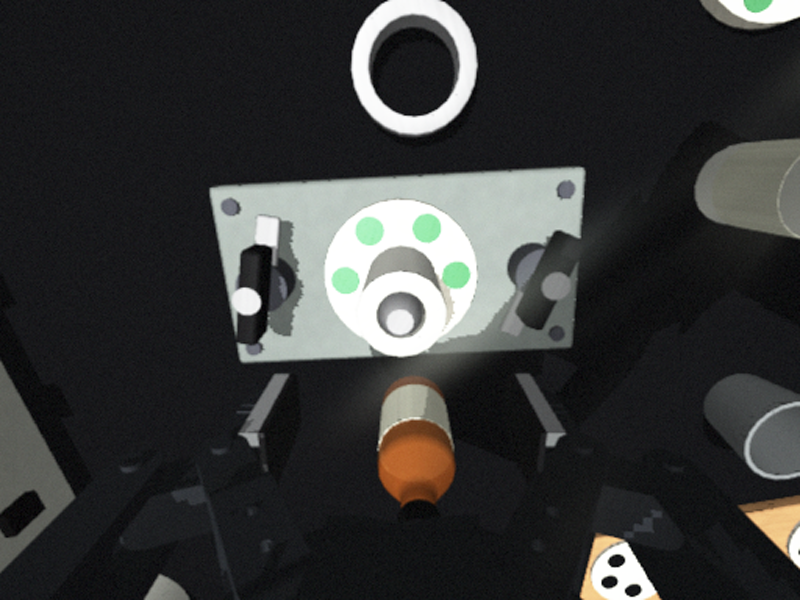

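Sleeve is home: white ring at (400,312) with the shaft tip protruding. Knob tops at (557,287) and (247,301) match my fit to ~1 px. That was my 12th view. Compute bar angles.

```bash
python3 - <<'E'
from h import *
s=status.sense();W=cam("wrist",s);r=lambda p,z:ray(W,np.array(p)/1.5625,z)[:2]
for n,e1,e2,d,K in(("A",(566,236),(530,323),(512,328),(.5481,-.1709)),("B",(257,250),(252,338),(267,222),(.5159,-.3643))):
    v=r(e2,.08)-r(e1,.08);v2=r(d,.05)-np.array(K)
    print(n,'bar',np.degrees(np.arctan2(v[1],v[0])),np.hypot(*v),'dog',np.degrees(np.arctan2(v2[1],v2[0])),np.hypot(*v2))
for n,p in(("A",(557,287)),("B",(247,301))):print(n,[r(p,z) for z in(.084,.09,.1)])
E
python3 mv.py 0.5481 -0.1709 0.15 0.99
python3 - <<'E'
E
```

```text
A bar -28.7978564047757 0.060116127530340895 dog -32.31608932077062 0.04296001205032224
B bar -21.245404911949834 0.06022957116865105 dog 158.64601950169427 0.04747195532077211
A [array([ 0.5479, -0.1686]), array([ 0.5457, -0.1704]), array([ 0.5422, -0.1735])]
B [array([ 0.515 , -0.3636]), array([ 0.5136, -0.361 ]), array([ 0.5113, -0.3567])]
turn options (rad about tool x) [np.float64(0.36690658764782746), np.float64(-2.7746860659419657)]
t 23.7 pos [ 0.5301 -0.2672  0.1657] q [-0.655   0.5199  1.5422  0.0001  1.0811 -2.012 ] F [ 0.2157  0.5294 -0.1708] gap 0.8524712490625653
toolx [-0.0012  0.001  -1.    ] jaw deg 77.74502066571883 turn 0.36690658764782746 shift after turn mm [15.7828 37.7304 90.388 ]
```

Call:
{"name": "arm_command", "arguments": {"series": [[[0,0,0,0.11],[0,0,0,0.11],[0,0,0,0.1],[0,0,0,0]]], "jaw": 50}}

```text
t: 24.1
tcp_pos: [0.5298, -0.267, 0.1648]
tool_rot: [-0.349, 0.615, 0.352, 0.614]
force: [1.6, 1.1, -0.1]
finger_gap: 0.496
```

```bash
python3 mv.py 0.5481 -0.1705 0.063 1.038
```

```text
turn options (rad about tool x) [np.float64(-0.0008598338073952938), np.float64(3.1407328197823974)]
t 24.1 pos [ 0.5298 -0.267   0.1648] q [-0.655   0.5213  1.5425  0.      1.0812 -1.6922] F [ 1.5722  1.1305 -0.1034] gap 0.49648661152612955
toolx [-0.0027  0.0021 -1.    ] jaw deg 59.423754286333036 turn -0.0008598338073952938 shift after turn mm [101.9846  32.8766  92.3769]
```

Call:
{"name": "arm_command", "arguments": {"series": [[[0,11,31,0],[0,11,31,0],[0,11,30.5,0],[0,0,0,0],[35,0,0,0],[35,0,0,0],[0,0,0,0],[0,0,0,0]]]}}

```text
t: 24.9
tcp_pos: [0.5488, -0.1715, 0.096]
tool_rot: [-0.35, 0.615, 0.351, 0.614]
force: [0.3, -0.8, 0.4]
finger_gap: 0.501
```

```bash
python3 mv.py 0.5481 -0.1705 0.063
```

```text
t 24.9 pos [ 0.5488 -0.1715  0.096 ] q [-0.4971  0.5928  1.6473 -0.0002  0.9037 -1.5345] F [ 0.2533 -0.7648  0.3652] gap 0.5005422898104331
toolx [-0.002   0.0009 -1.    ] jaw deg 59.44541249139443 turn 0 shift after turn mm [32.9556  1.023   0.5   ]
```

Call:
{"name": "arm_command", "arguments": {"series": [[[15,1,0.5,0],[12,0,0,0],[5,0,0,0],[0,0,0,0],[0,0,0,0]]]}}

```text
t: 25.4
tcp_pos: [0.5492, -0.1706, 0.0652]
tool_rot: [-0.351, 0.614, 0.35, 0.614]
force: [0.3, 0.4, 0.6]
finger_gap: 0.498
```

Call:
{"name": "arm_command", "arguments": {"series": [[[0,0,0,0],[0,0,0,0],[0,0,0,0],[0,0,0,0],[0,0,0,0],[0,0,0,0]]], "jaw": 0, "force": 60}}

```text
t: 26.0
tcp_pos: [0.5487, -0.1703, 0.0646]
tool_rot: [-0.35, 0.614, 0.35, 0.614]
force: [-0.4, -0.6, 0.3]
finger_gap: 0.001
```

```bash
python3 mv.py 0.5481 -0.1705 0.063; python3 -c "
from h import *;s=status.sense();print(s['ft_torque'])"
```

```text
t 26.0 pos [ 0.5487 -0.1703  0.0646] q [-0.4953  0.6394  1.6698 -0.      0.8324 -1.5323] F [-0.4371 -0.5958  0.3217] gap 0.0010234354162499976
toolx [ 0. -0. -1.] jaw deg 59.417182384247695 turn 0 shift after turn mm [ 1.5993  0.4521 -0.5012]
[ 0.0065 -0.0193  0.0169]
```

The jaws shut on nothing, so the bar isn't between them. I'll raise and check the geometry numerically.

Call:
{"name": "arm_command", "arguments": {"series": [[[0,0,0,0],[0,0,0,0]]], "jaw": 50}}

```text
t: 26.2
tcp_pos: [0.5487, -0.1703, 0.0646]
tool_rot: [-0.35, 0.614, 0.35, 0.614]
force: [0.6, -0.2, 0.4]
finger_gap: 0.333
```

Call:
{"name": "arm_command", "arguments": {"series": [[[-30,0,0,0],[-40,0,0,0],[0,0,0,0],[0,0,0,0]]]}}

```text
t: 26.6
tcp_pos: [0.5493, -0.1706, 0.1356]
tool_rot: [-0.351, 0.614, 0.35, 0.615]
force: [-1.2, -0.7, -0.4]
finger_gap: 0.5
```

Run:
```python
from h import *
s=status.sense();W=cam("wrist",s);w=snapshot("wrist");cv2.imwrite("pics/w7.png",w[:,:,::-1])
print(s['tcp_pos'],s['finger_gap'])
K=np.array([.5481,-.1709]);
for z in(.03,.056,.084):print(z,proj(W,[*K,z]))
d=np.array([np.cos(np.radians(-30.5)),np.sin(np.radians(-30.5))])
print('bar ends',proj(W,[[*(K+.032*d),.084],[*(K-.032*d),.084]]))
g=cv2.cvtColor(w,cv2.COLOR_RGB2GRAY)
c=g[110:270,170:350];c=cv2.resize(c,(120,54),interpolation=cv2.INTER_AREA)
ch=" .:-=+*#%@"
for i,r in enumerate(c):print(f"{110+int(i*160/54):3d} "+"".join(ch[min(9,int(v)//26)] for v in r))
```

```text
[ 0.5493 -0.1706  0.1356] 0.4999154116454449
0.03 [[254.796  180.0972]]
0.056 [[254.6192 187.0353]]
0.084 [[254.3889 196.0763]]
bar ends [[254.533  228.8484]
 [254.2326 160.5591]]
110       .....  ..  . . .... .. .. . ..... ... ..::=+*##%%%%%%%%%#*-   .. ... . .. ..  .... . ..  .... ..    . .....  .  ..
112     ........ . .  ....   ..  .  .........:-=+*##%%%%%%%%%%%%%%%#+:   . .. ... ...... . ... ........  ..   ..  .. ..... .
115   . ... ..  ...... .   ...... ......::=+*###%%%%%%%%%%#*+++*%%%%#+.  .... .... ...... .   .. ... ................. .....
118  .... .    .. ..  . ..... ......:-+*###%%%%%%%%%%%%%%*++++=+*%%%%*-.  .... ........  ... .. .   ..  .............    .. 
121 ... ... .......   .... ....:-=**##%%%%%%%%%%%%%%%%%%#+==++==+*%%%#*-   .. ... ..... ...   .... ................ . ..  ..
124  .... ..... ..........:-=+*##%%%%%%%%%%%%%%%%%%%%%%%%#+=+++=+%%%%%#+:    .  .......... ... .. .. ..... ... . .... ......
127 .... ......... ..:-=+*###%%%%%%%%%%%%%%%%%%%%%%%%%%%%%%#***#%%%%%%%#=.  ......  . ... .  ....  ... .. ...... . . . .... 
130 .. .........:-=+*###%%%%%%%%%%%%%%%%%%%%%
[... 5111 characters left out ...]
.. ....::..............................................        :------:.                     
255 ==*@@@@@@@@+..::::-=--===:........................................................        .:------:. ..                 
258 =*@@@@@@@@=. ....:---===-.........................................................         .-------.                    
261 +#%%%%%%#= .....:-------:.........................................................          :-------.                   
264 #%%%%##*-.......------=-........................................... ..  .. .......          .:------:.                  
267 ##*+-::...... .:-=+++++:.........::::::::............................   ..  .....           .:++++==:.
```

The image matches the prediction: the bar is centred at u≈254, v 154–226, with its disc at (254,194). So the jaws were correctly placed. Retry slightly lower, and check with the jaws shut.

Call:
{"name": "arm_command", "arguments": {"series": [[[35,0,0,0],[28,0,0,0],[11,0,0,0],[0,0,0,0],[0,0,0,0]]]}}

```text
t: 27.15
tcp_pos: [0.5489, -0.1704, 0.0605]
tool_rot: [-0.35, 0.614, 0.351, 0.614]
force: [0.3, -0.8, -0.2]
finger_gap: 0.5
```

Call:
{"name": "arm_command", "arguments": {"series": [[[0,0,0,0],[0,0,0,0],[0,0,0,0],[0,0,0,0],[0,0,0,0],[0,0,0,0],[0,0,0,0]]], "jaw": 5, "force": 60}}

```text
t: 27.85
tcp_pos: [0.5487, -0.1703, 0.0606]
tool_rot: [-0.35, 0.614, 0.35, 0.614]
force: [1.4, 0.5, 0.1]
finger_gap: 0.049
```

Run:
```python
from h import *
s=status.sense();W=cam("wrist",s);w=snapshot("wrist");cv2.imwrite("pics/w8.png",w[:,:,::-1])
print(s['tcp_pos'],s['finger_gap'],s['force'],s['ft_torque'])
K=np.array([.5481,-.1709]);print(proj(W,[*K,.084]))
g=cv2.cvtColor(w,cv2.COLOR_RGB2GRAY)
c=g[150:350,165:350];c=cv2.resize(c,(110,55),interpolation=cv2.INTER_AREA)
ch=" .:-=+*#%@"
for i,r in enumerate(c):print(f"{150+int(i*200/55):3d} "+"".join(ch[min(9,int(v)//26)] for v in r))
```

```text
[ 0.5487 -0.1703  0.0606] 0.048933249053289926 [1.3775 0.4904 0.0719] [-0.0577 -0.007  -0.0331]
[[253.5301 234.8563]]
150 ###%%%#%%#%%%%%%%%###%%%%%%%%%%%%%%%%%%%%%%%%%%%%%%%%%%%%%%%%%%%%%%#*+:                  ..    . .            
153 ###%###%%%%%%%%#%%#%%%%%%%%%%%%%%%%%%%%%%%%%%%%%%%%%%%%%%%%%%%%%%%%%#*+:                     .       .   .    
157 #######%%%%%%%%%%%%%%%%%%%%%%%%%%%%%%%%%%%%%%%%%%%%%%%%%%%%%%%%%%%%%%#*=.                .       .    ..  .   
160 #######%%%%%%%%%%%%%%%%%%%%%%%%%%%%%%%%%%%%%%%%%%%%%%%%#%%%%%%%%%%%%%%#*-.                                    
164 #####%#%%%%%%%%%%%%%%%%%%%%%%%%%%%%%%%%%%%%%%%%%%%%%%%%%%%%%%%%%%%%%%%##+-                  .  .              
168 ######%%#%%%%%%%%%%%%%%%%%%%%%%%%%%%%%%%%%%%%%%%%%%%%%%%####%%%%%%%%%%%#*+:              .. ...               
171 ######%%%%%%%%%%%%%%%%%%%%%%%%%%%%%%%%%%%%%%%%%%##******+=+*++**##%%%%%%#*+.    . .      .....                
175 #######%%%%%%%%%%%%%%%%%%%%%%%%%%%%%%%%%%%%%%%%#:.        .:======*#%%%%%#*=.    .  .. .......                
179 ######%%%%%%%%%%%%%%%%%%%%%%%%%%%#%%%%%%%%%#%%#=          
[... 4531 characters left out ...]
      
324        ...........                                                                          ...........       
328         .......... .                        .                    .                           .........        
331                                                                                                               
335                            ..                                                    .                            
339                            ....                                                 ....                          
342                                                                                                   .           
346
```

Call:
{"name": "arm_command", "arguments": {"series": [[[0,0,0,0],[0,0,0,0],[0,0,0,0.1],[0,0,0,0.1],[0,0,0,0.1],[0,0,0,0]]], "jaw": 0, "force": 80}}

```text
t: 28.5
tcp_pos: [0.5487, -0.1703, 0.0606]
tool_rot: [-0.255, 0.66, 0.255, 0.66]
force: [-0.1, -0.2, -0.4]
finger_gap: -0.002
```

Run:
```python
from h import *
s=status.sense();W=cam("wrist",s);w=snapshot("wrist");cv2.imwrite("pics/w9.png",w[:,:,::-1])
print(s['tcp_pos'],s['finger_gap'],s['force'],s['ft_torque'])
K=np.array([.5481,-.1709]);print(proj(W,[*K,.084]))
g=cv2.cvtColor(w,cv2.COLOR_RGB2GRAY)
c=g[150:290,200:310];c=cv2.resize(c,(100,58),interpolation=cv2.INTER_AREA)
ch=" .:-=+*#%@"
for i,r in enumerate(c):print(f"{150+int(i*140/58):3d} "+"".join(ch[min(9,int(v)//26)] for v in r))
```

```text
[ 0.5487 -0.1703  0.0606] -0.0017625812955290527 [-0.0839 -0.2479 -0.405 ] [-0.0038 -0.0284 -0.0369]
[[253.7183 235.8479]]
150 %%%%%%%%%%%%%%%%%%%%%%%%%%%%%%%%%%%%%%%%%%%%%%%%%%%%%%%%%%##*+=-:.        ....... ..................
152 %%%%%%%%%%%%%%%%%%%%%%%%%%%%%%%%%%%%%%%%%%%%%%%%%%%%%%%%%%%%#**+=:..       ....................... .
154 %%%%%%%%%%%%%%%%%%%%%%%%%%%%%%%%%%%%%%%%%%%%%%%%%%%%%%%%%%%%%%#**=-:..       .... ..................
157 %%%%%%%%%%%%%%%%%%%%%%%%%%%%%%%%%%%%%%%%%%%%%%%%%%%%%%%%%%%%%%%##*+=-:..      ......................
159 %%%%%%%%%%%%%%%%%%%%%%%%%%%%%%%%%%%%%%%%%%%%%%%%%%%%%%%%%%%%%%%%%##*+=::.       ....................
162 %%%%%%%%%%%%%%%%%%%%%%%%%%%%%%%%%%%%%%%%%%%%%%%%%%%%%%%%%%%%%%%%%%%##*+-:..      ........   ....... 
164 %%%%%%%%%%%%%%%%%%%%%%%%%%%%%%%%%%%%%%%%%%%%%%%%%%%%%%%%%%%%%%%%%%%%%#*+=-:.      ......... ........
166 %%%%%%%%%%%%%%%%%%%%%%%%%%%%%%%%%%%%%%%%%%%%%%%%%%%%%%%%%%%%%%%%%%%%%%##*+=-:.       ...............
169 %%%%%%%%%%%%%%%%%%%%%%%%%%%%%%%%%%%%%%%%%%%%%%%%%%%%%%%%%%%%%%%%%%%%%%%%#**+-::.       .............
171 %%%%%%%%%%%%%%%%%%%%%%%%%%%%
[... 4369 characters left out ...]
........
273 +*#%%%%%%%%@@@@@@@@@@#::::...::........................:..        ........          .............   
275 .::=*%%%%%%%%@@@@@@%*:........................ .........           ......            .............. 
277 .::::+%%%%%%#**++=-::......................     ........                                  ... ....  
280 :::::-==---:::::......................           .......                                            
282 :..:::............................. ..           .......                                            
285 .............................. . .  .            .......                                            
287 ::::.............................              ..........
```

Run:
```python
from h import *
from scipy.optimize import least_squares
T=cam("top");S=cam("scene");o=lambda p,ox,oy:np.array([(p[0]+.5)/4-.5+ox,(p[1]+.5)/4-.5+oy])
s=status.sense()
import cv2 as c
for n,t,q in(("A",(97,122),(322,45)),("B",(388,167),(56,170)),("tip",(266,133),(176,70))):
    f=lambda P:np.r_[proj(T,P)[0]-o(t,340,155),proj(S,P)[0]-o(q,110,238)]
    r=least_squares(f,[.53,-.26,.08]);print(n,r.x,r.fun)
# disc A from w7 hover (u254,v194.5) with pose of that time
s7=dict(tcp_pos=np.array([.5493,-.1706,.1356]),tool_rot=[-.351,.614,.35,.615]);W7=cam("wrist",s7)
for z in(.07,.084,.095,.105):print(z,ray(W7,(254,194.5),z))
W=cam("wrist",s)
M=R.from_quat(s['tool_rot']).as_matrix()
for x in(0,-.02,-.04,-.06):print(x,[proj(W,M@[x,y,0]+s['tcp_pos'])[0].round(1).tolist() for y in(.011,0,-.011)])
```

```text
A [ 0.5453 -0.1705  0.0861] [ 0.2706  0.1423  0.3273 -0.0175]
B [ 0.5148 -0.3634  0.0855] [ 0.041   0.0171  0.0448 -0.0002]
tip [ 0.5325 -0.2668  0.1401] [ 0.1504  0.07    0.1725 -0.0045]
0.07 [ 0.5501 -0.1728  0.07  ]
0.084 [ 0.5462 -0.1703  0.084 ]
0.095 [ 0.5431 -0.1684  0.095 ]
0.105 [ 0.5404 -0.1667  0.105 ]
0 [[255.3, 206.4], [255.3, 220.9], [255.3, 234.8]]
-0.02 [[255.1, 217.5], [255.1, 233.4], [255.2, 248.6]]
-0.04 [[254.9, 231.4], [254.9, 248.9], [255.0, 265.6]]
-0.06 [[254.6, 249.2], [254.7, 268.6], [254.7, 287.1]]
```

Triangulation confirms the bar top is at z≈0.085, right under the tool. The finger outlines in the wrist view suggest the usable tips sit ~20 mm higher than I assumed. That also fits the odd first grasp. With the jaws wide enough to straddle the hub, going lower is safe: turn back, go deeper, close, and read the gap.

Call:
{"name": "arm_command", "arguments": {"series": [[[0,0,0,0],[0,0,0,0],[0,0,0,-0.1],[0,0,0,-0.1],[0,0,0,-0.1],[0,0,0,0],[6,0,0,0],[6,0,0,0],[3,0,0,0],[0,0,0,0]]], "jaw": 60}}

```text
t: 29.55
tcp_pos: [0.5481, -0.17, 0.0447]
tool_rot: [-0.35, 0.615, 0.351, 0.614]
force: [-0.7, 0.9, 0.2]
finger_gap: 0.603
```

Call:
{"name": "arm_command", "arguments": {"series": [[[0,0,0,0],[0,0,0,0],[0,0,0,0],[0,0,0,0],[0,0,0,0],[0,0,0,0],[0,0,0,0],[0,0,0,0]]], "jaw": 0, "force": 50}}

```text
t: 30.35
tcp_pos: [0.5477, -0.1726, 0.0461]
tool_rot: [-0.352, 0.615, 0.35, 0.613]
force: [-4.7, -6.5, 2.5]
finger_gap: 0.121
```

Bar gripped now (gap 0.121 ≈ 14 mm). Turn clockwise.

Call:
{"name": "arm_command", "arguments": {"series": [[[0,0,0,0.12],[0,0,0,0.12],[0,0,0,0.12],[0,0,0,0.12],[0,0,0,0.12],[0,0,0,0.12],[0,0,0,0.12],[0,0,0,0.12],[0,0,0,0.12],[0,0,0,0]]]}}

```text
t: 31.35
tcp_pos: [0.5463, -0.1732, 0.046]
tool_rot: [0.013, 0.708, -0.017, 0.705]
force: [-7.8, -8.4, 1.9]
finger_gap: 0.127
```

```bash
cat > st.py <<'E'
from h import *
s=status.sense();M=R.from_quat(s["tool_rot"]).as_matrix();print(s['t'],s['tcp_pos'],s['finger_gap'],s['force'],s['ft_torque'],'jaw',np.degrees(np.arctan2(M[1,2],M[0,2])))
E
python3 st.py
```

```text
31.35 [ 0.5463 -0.1732  0.046 ] 0.1270267291307073 [-7.8448 -8.3687  1.8647] [-1.53    1.2752  0.0344] jaw -2.4319947429809057
```

Call:
{"name": "arm_command", "arguments": {"series": [[[0,0,0,0.08],[0,0,0,0.05],[0,0,0,0],[0,0,0,0]]]}}

```text
t: 31.75
tcp_pos: [0.5462, -0.1732, 0.0461]
tool_rot: [0.058, 0.706, -0.062, 0.703]
force: [-8.4, -10.2, 3.2]
finger_gap: 0.126
```

```bash
python3 st.py
```

```text
31.75 [ 0.5462 -0.1732  0.0461] 0.12553548989948554 [ -8.3545 -10.2475   3.2299] [-1.5636  1.3323  0.1581] jaw -9.744797786341795
```

Call:
{"name": "arm_command", "arguments": {"series": [[[0,0,0,0.06],[0,0,0,0.04],[0,0,0,0],[0,0,0,0]]]}}

```text
t: 32.15
tcp_pos: [0.5461, -0.1732, 0.046]
tool_rot: [0.092, 0.702, -0.096, 0.699]
force: [-7.4, -9.5, 3.0]
finger_gap: 0.123
```

```bash
python3 st.py
```

```text
32.15 [ 0.5461 -0.1732  0.046 ] 0.12280686373622485 [-7.4175 -9.5264  2.983 ] [-1.5126  1.284   0.5816] jaw -15.313388243940336
```

Torque rises against the end stop (0.03→0.58 N m), so A is tight. Release, lift, swing back and go to B.

Call:
{"name": "arm_command", "arguments": {"series": [[[0,0,0,0],[0,0,0,0],[0,0,0,0],[0,0,0,0],[-30,0,0,0],[-45,0,0,0],[-45,0,0,0],[0,0,0,0]]], "jaw": 60}}

```text
t: 32.95
tcp_pos: [0.5534, -0.1722, 0.1721]
tool_rot: [0.094, 0.696, -0.098, 0.705]
force: [-0.2, -0.9, 0.0]
finger_gap: 0.598
```

Call:
{"name": "arm_command", "arguments": {"series": [[[0,0,0,-0.147],[0,0,0,-0.147],[0,0,0,-0.147],[0,0,0,-0.147],[0,0,0,-0.147],[0,0,0,-0.147],[0,0,0,-0.147],[0,0,0,-0.147],[0,0,0,-0.147],[0,0,0,-0.147]]]}}

```text
t: 33.95
tcp_pos: [0.5485, -0.1698, 0.1649]
tool_rot: [-0.4, 0.583, 0.401, 0.583]
force: [0.8, -0.6, -0.5]
finger_gap: 0.604
```

```bash
python3 mv.py 0.5157 -0.3640 0.085 1.199
```

```text
turn options (rad about tool x) [np.float64(0.00437177862657645), np.float64(-3.1372208749632167)]
t 33.95 pos [ 0.5485 -0.1698  0.1649] q [-0.4949  0.496   1.5927  0.0002  1.0539 -1.6983] F [ 0.8311 -0.5986 -0.4997] gap 0.60422213411716
toolx [-0.0008  0.0006 -1.    ] jaw deg 68.94812410045404 turn 0.00437177862657645 shift after turn mm [  79.8027  -40.059  -192.8701]
```

Call:
{"name": "arm_command", "arguments": {"series": [[[-10,-8,-38.5,0],[0,-8,-38.5,0],[0,-8,-38.5,0],[0,-8,-38.5,0],[0,-8,-38.5,0],[0,0,0,0],[30,0,0,0],[40,0,0,0],[0,0,0,0],[0,0,0,0]]]}}

```text
t: 34.95
tcp_pos: [0.5154, -0.3629, 0.1049]
tool_rot: [-0.398, 0.584, 0.4, 0.584]
force: [0.4, 0.1, 0.1]
finger_gap: 0.602
```

```bash
python3 mv.py 0.5157 -0.3640 0.046 1.199
```

```text
turn options (rad about tool x) [np.float64(-0.0014002403848967226), np.float64(3.140192413204897)]
t 34.95 pos [ 0.5154 -0.3629  0.1049] q [-0.7906  0.6425  1.4954  0.0003  1.0064 -1.9883] F [0.4349 0.0971 0.141 ] gap 0.6021120813330497
toolx [-0.0017  0.0021 -1.    ] jaw deg 68.61741177182735 turn -0.0014002403848967226 shift after turn mm [58.9152 -0.793  -0.9882]
```

Call:
{"name": "arm_command", "arguments": {"series": [[[20,-0.8,-1,0],[20,0,0,0],[13,0,0,0],[6,0,0,0],[0,0,0,0],[0,0,0,0]]]}}

```text
t: 35.55
tcp_pos: [0.5167, -0.3658, 0.0476]
tool_rot: [-0.399, 0.584, 0.398, 0.584]
force: [0.2, 0.4, 1.5]
finger_gap: 0.597
```

Call:
{"name": "arm_command", "arguments": {"series": [[[0,0,0,0],[0,0,0,0],[0,0,0,0],[0,0,0,0],[0,0,0,0],[0,0,0,0],[0,0,0,0],[0,0,0,0]]], "jaw": 0}}

```text
t: 36.35
tcp_pos: [0.5166, -0.3658, 0.0474]
tool_rot: [-0.399, 0.584, 0.398, 0.584]
force: [-0.8, 1.4, 5.6]
finger_gap: 0.002
```

Shut on nothing again 1 mm higher than at A, with slight upward force, so the tips are just above the bar. Open, go 12 mm deeper, retry.

Call:
{"name": "arm_command", "arguments": {"series": [[[-4,0,0,0],[0,0,0,0],[0,0,0,0],[0,0,0,0],[6,0,0,0],[5,0,0,0],[5,0,0,0],[0,0,0,0],[0,0,0,0]]], "jaw": 65}}

```text
t: 37.25
tcp_pos: [0.5159, -0.3652, 0.0342]
tool_rot: [-0.398, 0.584, 0.399, 0.584]
force: [0.2, 0.8, 0.1]
finger_gap: 0.647
```

Call:
{"name": "arm_command", "arguments": {"series": [[[0,0,0,0],[0,0,0,0],[0,0,0,0],[0,0,0,0],[0,0,0,0],[0,0,0,0],[0,0,0,0],[0,0,0,0]]], "jaw": 0}}

```text
t: 38.05
tcp_pos: [0.516, -0.3659, 0.0351]
tool_rot: [-0.399, 0.584, 0.398, 0.584]
force: [-3.3, -1.8, 5.1]
finger_gap: 0.146
```

```bash
python3 st.py
```

```text
38.05 [ 0.516  -0.3659  0.0351] 0.14587604203556684 [-3.3454 -1.7528  5.1392] [-0.3253  0.4138 -0.0472] jaw 68.58956504249412
```

Gripped properly (0.146). Turn B.

Call:
{"name": "arm_command", "arguments": {"series": [[[0,0,0,0.13],[0,0,0,0.13],[0,0,0,0.13],[0,0,0,0.13],[0,0,0,0.13],[0,0,0,0.13],[0,0,0,0.13],[0,0,0,0.13],[0,0,0,0.13],[0,0,0,0.13]]]}}

```text
t: 39.05
tcp_pos: [0.5144, -0.367, 0.035]
tool_rot: [0.037, 0.707, -0.039, 0.705]
force: [-7.7, -5.4, 5.7]
finger_gap: 0.143
```

```bash
python3 st.py
```

```text
39.05 [ 0.5144 -0.367   0.035 ] 0.14346636006823943 [-7.7196 -5.4118  5.7412] [-0.8442  1.1926  0.0971] jaw -6.105741289438748
```

Call:
{"name": "arm_command", "arguments": {"series": [[[0,0,0,0.06],[0,0,0,0.05],[0,0,0,0.05],[0,0,0,0],[0,0,0,0]]]}}

```text
t: 39.55
tcp_pos: [0.5142, -0.3671, 0.0351]
tool_rot: [0.088, 0.703, -0.091, 0.7]
force: [-6.5, -4.8, 5.4]
finger_gap: 0.15
```

```bash
python3 st.py
```

```text
39.55 [ 0.5142 -0.3671  0.0351] 0.15019191329306164 [-6.496  -4.7906  5.4113] [-0.7681  1.1245  1.6247] jaw -14.528090181034438
```

Torque 1.6 N m at the stop. Release, lift over the spindle and verify numerically.

Call:
{"name": "arm_command", "arguments": {"series": [[[0,0,0,0],[0,0,0,0],[0,0,0,0],[0,0,0,0],[-30,0,0,0],[-45,0,0,0],[-45,0,0,0],[-45,0,0,0],[-20,0,0,0],[0,0,0,0]]], "jaw": 65}}

```text
t: 40.55
tcp_pos: [0.5182, -0.3669, 0.224]
tool_rot: [0.091, 0.698, -0.095, 0.704]
force: [-0.4, -0.0, 0.1]
finger_gap: 0.651
```

```bash
python3 mv.py 0.50 -0.2676 0.22
cat > chk.py <<'E'
from h import *
import sys
s=status.sense();w=snapshot("wrist");cv2.imwrite("pics/%s.png"%sys.argv[1],w[:,:,::-1]);W=cam("wrist",s);T=cam("top");t=snapshot("top")
g=cv2.cvtColor(w,cv2.COLOR_RGB2GRAY).astype(np.float32)
ch=" .:-=+*#%@"
for n,K,z in(("A",(.5481,-.1709),.084),("B",(.5159,-.3643),.084)):
    a=np.arange(-.048,.0481,.002);X,Y=np.meshgrid(a,a)  # rows: x from + down, cols: y from + right
    P=np.c_[(K[0]-Y).ravel(),(K[1]-X).ravel(),0*X.ravel()+z];uv=proj(W,P).astype(np.float32).reshape(*X.shape,2)
    im=cv2.remap(g,uv[...,0],uv[...,1],cv2.INTER_LINEAR)
    print(n,uv[24,24])
    for r in im[::2]:print("".join(ch[min(9,int(v)//26)] for v in r))
for n,p in(("tip",(.532,-.2676,.137)),("ringtop",(.532,-.2676,.125))):print(n,proj(W,p))
E
python3 chk.py w10
```

```text
t 40.55 pos [ 0.5182 -0.3669  0.224 ] q [-0.7921  0.5074  1.3811  0.0005  1.244  -0.5294] F [-0.3662 -0.0132  0.0504] gap 0.6508616093573766
toolx [ 0.0067 -0.0061 -1.    ] jaw deg -15.058459441184558 turn 0 shift after turn mm [  3.2577  91.2066 -43.4505]
A [233.0798 -22.1471]
                                        +++++++++
                                        +++++++++
                                       ++++++++++
                                       ++++++++++
                                      +++++++++++
                                     .+++++++++++
                                     ++++++++++++
                                    :++++++++++++
                                    +++++++++++++
                                   :+++++++++++++
                                   :..=++++++++++
                                  :-:..-+++++++++
                                  .. . ..:=++++++
                                 ......    *#####
                                 ......    %@@@@@
                                :::.  ...-@@@@@@@
                     
[... 1056 characters left out ...]
@@-.-=---------@@@@@@@@@*::::::.............
@@@@@@@@@%%*::::::-:@@@@@@@@@+----:::::..........
@@@@@@@@@@@@@+=******%@@@@@@=::-------:..........
@@@@@@@@@@@@@@@%#*********#@@@@@%=...............
@@@@@@@@@@@@@@@@@@@%%%%%@@@@@@@@#:...............
@@@@@@@@@@@@@@@@@@@@@@@@@@@@@@@@*................
@@@@@@@@@@@@@@@@@@@@@@@@@@@@@@@@+................
@@@@@@@@@@@@@@@@@@@@@@@@@@@@@@@#:................
@@@@@@@@@@@@@@@@@@@@@@@@@@@@@@@*.................
@@@@@@@@@@@@@@@@@@@@@@@@@@@@@@@+.................
@@@@@@@@@@@@@@@@@@@@@@@@@@@@@@%:.................
@@@@@@@@@@@@@@@@@@@@@%++**%@@@*..................
@@@@@@@@@@@@@@@@@@@@@#+****%@@+..................
tip [[242.2374  81.1657]]
ringtop [[242.7739  82.1662]]
```

B's bar points along ~79° (tight is 80.5°). Shift to see A and the sleeve.

Call:
{"name": "arm_command", "arguments": {"series": [[[0,46,-22,0],[0,46,-22,0],[0,35,-10,0],[-20,35,-10,0],[0,0,0,0],[0,0,0,0]]]}}

```text
t: 41.25
tcp_pos: [0.4962, -0.1932, 0.2383]
tool_rot: [0.092, 0.702, -0.092, 0.7]
force: [-0.3, 0.0, -0.0]
finger_gap: 0.647
```

```bash
python3 st.py; python3 chk.py w11
python3 - <<'E'
from h import *
s=status.sense();W=cam("wrist",s);g=cv2.cvtColor(cv2.imread("pics/w11.png"),cv2.COLOR_BGR2GRAY).astype(np.float32)
a=np.arange(-.036,.0361,.0015);X,Y=np.meshgrid(a,a)
uv=proj(W,np.c_[(.532-Y).ravel(),(-.2676-X).ravel(),0*X.ravel()+.125]).astype(np.float32).reshape(*X.shape,2)
im=cv2.remap(g,uv[...,0],uv[...,1],1);ch=" .:-=+*#%@"
for r in im[::2]:print("".join(ch[min(9,int(v)//26)] for v in r))
E
```

```text
41.25 [ 0.4962 -0.1932  0.2383] 0.6472526126364474 [-0.2536  0.0054 -0.0248] [-0.0347 -0.0491  0.0087] jaw -14.966322901597763
A [293.8481 143.653 ]
        .-===-:::-========+%%%%%%#####*++==-:.:::
        :-==-::::-========#%%%%%%%%%%%%%%%%%%%###
        -====----========#%%%%%%%%%%%%%%%%%%%%%%%
       .-===============*%%%%%%%%%%%%%%%%%%%%%%%%
       :-=============*%%%%%%%%%%%%%%%%%%%%%%%%%%
       -===========*%%%%%%%%%%%%%%%%%%%%%%%%%%%%%
      .-===========#%%%%%%%%%%%%%%%%%%%%%%%%%%%##
      :========+===#%%%%%%%%%%%%%%%%%%%%%%%%%%*+=
      -=============+*##%%%%%%%%%%%%%%%%%%%%*==%@
  .  .-============---==+*#**#%%%%%%%%%%%%*==#@@@
     :-=-..  ...:..:::--========%%%%%%%%#*==@@@@@
     -=-. ..........:+***#@@*:-=+%%%%%%%*==@@@@@@
    .-=-  ... ......+***%@@@@-.......:--=+@@@@@@@
    :-=-.          .=**#@@@@@=:::::::::.#%%@@@@@@
..  -========......  -+*@@@*:.:::::::::+@@@@%%%%%
.. .=========-.::::::=+=+==--==:... ::-%@@@@%%%%%
   :*%%%%#+==+*-.::--==++=+*%%%##%%%##%%@@@@%%%%%
   =#%%%%%%%%%%%%*+==++*#%%%%%%%%%%%%%++%@@@@%%%%
  .+%%%%%%%%%%%%%%%%%%%%%%%%%%%%%%%%%%#=%@@@@@@@@
 
[... 2176 characters left out ...]

+++*****#@@@@@@@%=====+++*@@@%#+-:.              
++++****%@@@@@@@*==++++++@@@@@@@@@@@@%*=.        
++++++**#@@@@@@@#+++++++*%@@@@@@@@@@@@@@@#--::.. 
++++++++*@@@@@@@@*++++++**%@@@@@@@@@@@@@@*=-:....
++++++++*%@@@@@@@@#++++++******#@@@@@@@@%*=:     
+++++++++*%@@@@@@@@@#++++++++%@@@@@@@@@%*+-      
++++++++++*#@@@@@@@@@@@@@@@@@@@@@@@@@@@#*=:      
+++++++******%@@@@@@@@@@@@@@@@@@@@@@@%%%%%#+-:   
***************#@@@@@@@@@@@@@@@@@@%%##%#*-:::-=-.
@@@@@@@@@@@@@@@@%%%@@@@@@@@@@@%%%%#######*=......
@@@@@@@@%%%%%%@@@@@@@@@@@@@@@%%%#%#########+-....
@@@@@@@%%%%%%%%%@@@@@@@@@@@@%%%%%##%##########*+=
@@@@@@%%%%%%%%%%@@@@@@@@@@%%%%%%%################
@@@@@@%%%%%%%%%%@@@@@@@@%%%%%%%%######%##########
```

Sleeve ring is centred on the shaft at the z=0.125 plane (seated), and A's slope is ~9° (tight is 9.45°). I'll do a finer angle fit for both.

Run:
```python
from h import *
s=status.sense()
g=cv2.cvtColor(cv2.imread("pics/w11.png"),cv2.COLOR_BGR2GRAY).astype(np.float32)
W=cam("wrist",s)
def samp(P):
    uv=proj(W,P).astype(np.float32);return cv2.remap(g,uv[None,:,0],uv[None,:,1],1)[0]
for n,K in(("A",(.5481,-.1709)),("B",(.5159,-.3643))):
    best=[]
    for dx in np.arange(-.004,.0041,.001):
     for dy in np.arange(-.004,.0041,.001):
      for th in np.radians(np.arange(-120,-59,1.)):
        d=np.array([np.cos(th),np.sin(th)]);q=np.array([-d[1],d[0]]);C=np.array(K)+[dx,dy]
        l=np.r_[np.linspace(-.03,-.012,8),np.linspace(.012,.03,8)]
        f=lambda w:samp(np.array([[*(C+a*d+b*q),.084] for a in l for b in w])).mean()
        best.append((np.minimum(f([.0095]),150)+np.minimum(f([-.0095]),150)-2*f([-.005,0,.005]),np.degrees(th),dx,dy))
    best.sort(reverse=True);print(n,[tuple(np.round(b,3)) for b in best[:5]])
```

```text
A [(np.float64(216.132), np.float64(-98.0), np.float64(-0.002), np.float64(0.0)), (np.float64(215.737), np.float64(-99.0), np.float64(-0.002), np.float64(0.0)), (np.float64(215.219), np.float64(-98.0), np.float64(-0.002), np.float64(-0.001)), (np.float64(212.882), np.float64(-99.0), np.float64(-0.002), np.float64(-0.001)), (np.float64(210.835), np.float64(-100.0), np.float64(-0.002), np.float64(0.0))]
B [(np.float64(41.614), np.float64(-100.0), np.float64(-0.004), np.float64(-0.004)), (np.float64(41.475), np.float64(-98.0), np.float64(-0.003), np.float64(-0.003)), (np.float64(41.37), np.float64(-101.0), np.float64(-0.004), np.float64(-0.003)), (np.float64(41.311), np.float64(-100.0), np.float64(-0.004), np.float64(-0.003)), (np.float64(41.133), np.float64(-89.0), np.float64(0.0), np.float64(-0.004))]
```

A fits at −98.5° against −99.5° at the stop, and B fits at about −100°. The robot is clear in the air. Hand in.

```bash
python3 -c "
from station import ticket;print(ticket.sign_off())"; python3 st.py
```

```text
the job is handed in; nothing more can be done
None
the job is handed in; nothing more can be done
```

The long sleeve is home on the shaft and released, and both clamp knobs are turned clockwise to their stops. I handed the job in at about 41 s of the 67 s allowed; the hand-in gives no verdict.

**How it went:** I took the sleeve off its peg and stood it upright on free table to regrip it, because the tool cannot tilt. I then lowered it over the shaft until it touched at the expected height with about 8 N, released it, and turned knob A, then B.

**Last checks:**
- **Sleeve:** its top ring is centred on the shaft at the seated height.
- **Knob A:** its bar reads about −98.5°, against −99.5° at the stop, or roughly 1.48 rad. Torque rose to 0.6 N m at the stop.
- **Knob B:** torque rose to 1.6 N m at the stop. The first reading was about 79° against 80.5°. The last image fit gave the same direction, but with low contrast, so it is weak on its own.
- **Robot:** the gripper was in the air with no contact force.
- **Bystanders:** I did no final position check on them. I saw no contact in any picture.

**What disagreed:**
- The first attempt to roll the sleeve upright only partly worked, and the sleeve slipped in the grip.
- The jaws shut on nothing twice at knob A and once at knob B. The fingertips behaved as if about 40 mm higher than I expected, so I went deeper to grip the bars.

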